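# Change over the rolls on the archive tape stand

## Robot

A 6-joint arm with a two-finger parallel gripper is mounted at the origin on the work surface. World frame = base frame: x ahead of the robot, y to its left, z up, the work surface at z = 0. Lengths are in m, angles in rad, forces in N, time in s.
With the tool pointing down it reaches from about 0.25 to 0.725 m from the base axis. Payload 4 kg.
Tool frame: the origin (TCP) lies midway between the tips of the shut fingers; the grasp point (between the pads) lies 19 mm behind it; z points along the fingers, y is the line along which they close (so a half turn about z gives the same grasp; the last joint's range is limited). The gripper opens to 85 mm and grips with 20 to 120 N. Pads are 22 mm wide; open, the fingers measure 114 mm over their backs; the gripper's body (76 mm by 85 mm) begins 54 mm behind the grasp point. The pads swing forward as they close: fully open they stand 13 mm farther back than shut.
Start: joints at [-1.249, 0.241, 0.005, 1.335, 0, 1.571], TCP at [0.158, -0.474, 0.231] pointing down, gripper open.
Joint ranges: [-2.72, 2.72], [-1.05, 1.87], [-1.09, 1.28], [-1.99, 2.15], [-1.42, 1.44], [-3.14, 3.14]. Speed limits (rad/s): [2.79, 2.79, 3.14, 3.14, 3.14, 3.14].

## Interface

Orientations are given as a unit quaternion [w, x, y, z].
In Python, from bench import manip gives the robot as it stands.
- The arm moves only by the shell command python3 -m crank 'ROWS' [FORCE]. ROWS is JSON, a list of rows, each a list of 7 numbers: the closure, from 0 (fully open) to 1 (shut), then the shift along the tool's x, y, z in units of 12 cm (1.0 is 12 cm), then the turn, a rotation vector about the tool's x, y, z in units of pi rad (1.0 is pi rad). In form: [[hand, tx, ty, tz, ax, ay, az], ...]. A call has 1 to 8 rows; each row is the pose to reach, as a shift and turn from the pose commanded when the call began, along the tool's axes at that moment, turning the shorter way round; what a row does not reach only later rows make up. A row lasts 1/12 s, in which the tool goes at most 41.7 mm and 7.16 degrees, less where a joint would pass 70% of its speed; a pose out of reach is approached as far as the arm can. A call with a number of a shift or a turn outside -1 to 1 is refused whole. A call with a gripper value outside its range is refused whole. The fingers move at their own pace and stop on an object; FORCE is the grip in N (left out, the last holds). Time passes only in rows, so rows that repeat a pose let the fingers close. It gives the time, the measured TCP pose, the force, the opening and the grip force at its end, in the units of the state.
- manip.sense(): the state, without advancing time (a new reading comes with each control period).
- manip.get_image(name): name is "scene" or "top"; returns the picture (384x512x3 uint8, red, green, blue); there is no depth.
- manip.camera_info(name): a dict with "fx", "fy", "cx", "cy" (pixels), "cam_to_world" (4x4, takes a point from camera to world coordinates). Camera axes: x right, y up, looking along -z (the intrinsics and any distortion apply to the point x, -y, -z); pixel columns grow to the right and rows downward; lengths in m; the calibration is good to about 2 mm. A picture is of the moment at which its call begins. camera_info takes no time and is no camera call.
- manip.close_job(): hands the job in; it is judged then, once.
The state is a dict: "clock": time; "q": joint angles; "joint_vel": joint speeds; "joint_efforts": joint torques, N m; "position": TCP position; "tcp_rot": TCP orientation; "force": force on the tool from outside, world axes, zero at the start; "wrist_torque": the same for the moment, N m; "gripper_width": finger opening in m; "grasp_force": force on a finger pad.
Only numpy, scipy, OpenCV 4.12 (cv2) and the standard library are available. Lean on these libraries where they do the work, as an engineer would, in place of code of your own. Each camera call takes 0.05 s, during which the arm holds its last target. There are 200 camera calls.

## Task

Change the rolls on the archive tape stand: first twist the red cap counter-clockwise until its keeper arm has swung well clear of the spindle, about a quarter turn, then slide every part-used coloured roll up off the spindle and hang each on a peg of its own on the sloping wooden rack, pushed down flush with the board. Only once all of those hang there, put every fresh yellow roll from the bench onto the empty spindle, down to the base or onto the roll below, and twist the cap back fully so that the keeper lies over them. Leave the other things on the bench where they are.

Things in the scene. Friction and masses are not known exactly. Their poses are not given: they have to be found in the camera images.
- keeper (a joint): angle in rad of the red twist cap with its aluminium keeper arm: 0 = against its stop, arm lying squarely over the spindle (closed); grows counter-clockwise seen from above to its other stop at 1.75 (arm swung away). It may start up to 0.3 from closed. It stays where it is left
- cap (a point): point on the axis of the red cap, 10 mm below its top, the height to grip it; world height 0.140 m. The cap is a ribbed upright cylinder of 44 mm diameter and 34 mm height (from 0.116 to 0.150 m) on a fixed side post of the tape stand; the keeper arm (22 mm wide, 8 mm thick, from 0.108 to 0.116 m) leaves the cap's underside along this point's -x axis and is 108 mm long. z up
- spindle_foot (a point): foot of the steel spindle of the tape stand, on top of its grey base plate (200 x 105 x 20 mm, fixed to the bench), world height 0.020 m. z up along the spindle (diameter 18 mm, rounded tip 82 mm above this point); x points from the spindle to the cap's post, 90 mm away; the keeper arm when closed passes 6 mm over the spindle's tip
- spindle_tip (a point): tip of the spindle, 82 mm above its foot
- peg_1 (a point): foot of a peg of the wooden rack, on the face of its sloping board; z points up along the peg (diameter 16 mm, 48 mm long), which leans about 25 degrees from vertical, towards the robot's side; y runs along the row, pegs 90 mm apart, the board being 275 mm long and 90 mm wide; the rack is fixed to the bench
- peg_2 (a point): foot of a peg of the wooden rack, on the face of its sloping board; z points up along the peg (diameter 16 mm, 48 mm long), which leans about 25 degrees from vertical, towards the robot's side; y runs along the row, pegs 90 mm apart, the board being 275 mm long and 90 mm wide; the rack is fixed to the bench
- peg_3 (a point): foot of a peg of the wooden rack, on the face of its sloping board; z points up along the peg (diameter 16 mm, 48 mm long), which leans about 25 degrees from vertical, towards the robot's side; y runs along the row, pegs 90 mm apart, the board being 275 mm long and 90 mm wide; the rack is fixed to the bench
- roll_orange_mid (a point): centre of the part-used roll of orange tape: a ring of 56 mm outer diameter, 26 mm wide (13 mm to either face from this point), 26 mm bore with a cardboard core; z along its axis. It starts on the spindle, in a stack of two or three rolls
- roll_orange: the roll of orange tape; origin at the centre of the face that starts underneath, 13 mm from its centre
- roll_green_mid (a point): centre of the part-used roll of green tape: a ring of 52 mm outer diameter, 26 mm wide (13 mm to either face from this point), 26 mm bore with a cardboard core; z along its axis. It starts on the spindle, in a stack of two or three rolls
- roll_green: the roll of green tape; origin at the centre of the face that starts underneath, 13 mm from its centre
- roll_blue_mid (a point): centre of the part-used roll of blue tape: a ring of 58 mm outer diameter, 26 mm wide (13 mm to either face from this point), 26 mm bore with a cardboard core; z along its axis. It starts on the spindle, on top of the other two; may be absent
- roll_blue: the roll of blue tape; origin at the centre of the face that starts underneath, 13 mm from its centre
- fresh_a_mid (a point): centre of a fresh roll of yellow tape: a ring of 64 mm outer diameter, 26 mm wide, 26 mm bore with a black core; z along its axis. It starts lying flat on the bench
- fresh_a: the fresh yellow roll; origin at the centre of the face that starts underneath, 13 mm from its centre
- fresh_b_mid (a point): centre of a fresh roll of yellow tape: a ring of 64 mm outer diameter, 26 mm wide, 26 mm bore with a black core; z along its axis. It starts lying flat on the bench; may be absent
- fresh_b: the fresh yellow roll; origin at the centre of the face that starts underneath, 13 mm from its centre
- specimen_box: bystander: clear-lidded orange specimen box, 130 x 180 x 52 mm; origin under its centre
- finds_tray: bystander: black tray of stones, 120 x 90 x 34 mm; origin under its centre
- ink_jar: bystander: closed glass jar, 52 mm diameter, 75 mm high; origin under its centre
- soft_brush: bystander: brush lying on the bench, 190 mm long
- brown_rule: bystander: flat brown wooden rule, 180 x 35 x 5 mm; origin under its centre
Mind the look-alikes: they are no part of the job. Leave any pink or purple look-alike of the fresh_a alone.

How it is judged:
By the outcome, as a careful person would: the job done as asked, in the order asked, and still so for the second after the job is handed in, with the robot touching nothing.
Of roll_blue, fresh_b only 1 to 2 are there at a start; the rules pass over those that are not, and their reading is None.
At some moment in a run one of fresh_a, fresh_b may be knocked a few centimetres aside while the robot is not near it.
It also fails if it takes over 208 s, if anything falls off the work surface, if the arm or the gripper's body presses on something with over 40 N, if the wrist force passes 120 N, or if a joint passes its speed limit or range.

## Working session

There is one attempt and no reset: what is moved stays moved. The work goes in short steps, Python scripts to look and compute and a shell command to move; the robot and the scene stay as the last step left them, time stands still between calls to the robot, and variables do not carry over. Pictures are saved under pics/ and viewed, at most 14 in all, crops included, and the job is handed in when it is done.

```bash
ls; mkdir -p pics; python3 - <<'E'
from bench import manip
import cv2
for n in("scene","top"):
    cv2.imwrite(f"pics/{n}0.png",cv2.cvtColor(manip.get_image(n),cv2.COLOR_RGB2BGR))
    c=manip.camera_info(n);print(n,c)
s=manip.sense();print(s)
E
```

```text
pics
scene {'fx': 464.5301474147398, 'fy': 464.5301474147398, 'cx': 253.52982848447175, 'cy': 185.18606131894123, 'cam_to_world': array([[ 0.80103581, -0.40147682,  0.44402476,  1.07914629],
       [ 0.59841538,  0.51783139, -0.61135071, -0.71882156],
       [ 0.01551317,  0.75542506,  0.65505139,  0.8719647 ],
       [ 0.        ,  0.        ,  0.        ,  1.        ]])}
top {'fx': 381.65413588091263, 'fy': 381.65413588091263, 'cx': 256.3738313792524, 'cy': 196.52986926250426, 'cam_to_world': array([[ 6.59970184e-04,  9.93999285e-01, -1.09384581e-01,
         4.82101446e-01],
       [-9.99989169e-01,  1.15995950e-03,  4.50736176e-03,
        -6.22727106e-03],
       [ 4.60719605e-03,  1.09380422e-01,  9.93989284e-01,
         1.11301778e+00],
       [ 0.00000000e+00,  0.00000000e+00,  0.00000000e+00,
         1.00000000e+00]])}
{'clock': 0.1, 'q': array([-1.24900874e+00,  2.41298601e-01,  3.88425590e-03,  1.33522762e+00,
        1.93084662e-07,  1.57078168e+00]), 'joint_vel': array([-0.00029035, -0.00249184,  0.003038  ,  0.00034552, -0.00145639,
        0.00108845]), 'joint_efforts': array([-5.12253409e-04, -3.73136580e+01,  2.53010523e+01,  1.08257247e-02,
       -3.24533642e-05,  9.38004575e-06]), 'position': array([ 0.15795309, -0.47380059,  0.23053115]), 'tcp_rot': array([-9.10917043e-04,  9.87082898e-01,  1.60207679e-01, -1.47734142e-04]), 'force': array([0.00620337, 0.73833435, 0.10466259]), 'wrist_torque': array([-0.04897364, -0.01415629, -0.02903645]), 'grasp_force': 0.0, 'gripper_width': 0.08537182477512464}
```

View pics/scene0.png

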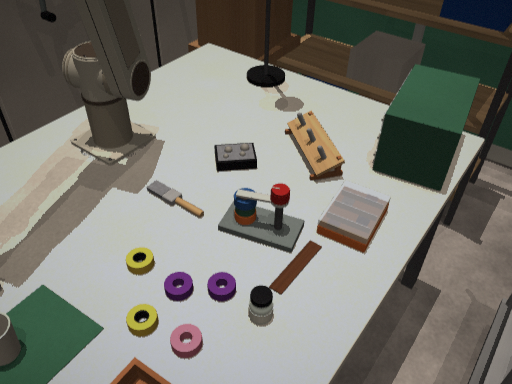

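View pics/top0.png

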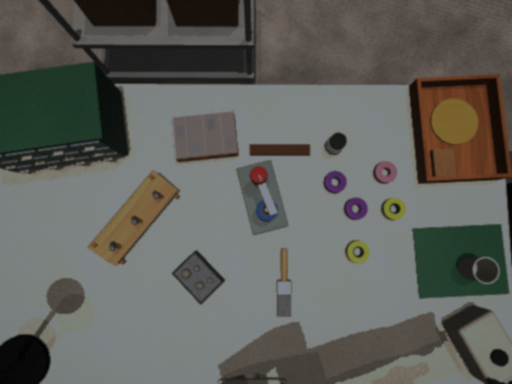

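The scene view shows the stand with its red cap at (280,193), the stack at (245,205) and the rack at (314,143). There are two yellow rolls, at (140,260) and (142,318) in the scene view and (357,252) and (394,209) in the top view. The look-alikes are purple at (335,182) and (356,208) and pink at (385,172) in the top view. I'll measure, and check with one enlarged crop.

```bash
cat > h.py <<'E'
import numpy as np,cv2
from bench import manip
from scipy.spatial.transform import Rotation as R
C={n:manip.camera_info(n) for n in("scene","top")}
def ray(n,u,v):
    c=C[n];M=np.array(c["cam_to_world"]);d=M[:3,:3]@np.array([(u-c["cx"])/c["fx"],-(v-c["cy"])/c["fy"],-1]);return M[:3,3],d/np.linalg.norm(d)
def plane(n,u,v,z):
    o,d=ray(n,u,v);return o+d*(z-o[2])/d[2]
def tri(s,t):
    o1,d1=ray("scene",*s);o2,d2=ray("top",*t)
    a=np.linalg.lstsq(np.c_[d1,-d2],o2-o1,rcond=None)[0];p,q=o1+a[0]*d1,o2+a[1]*d2
    return (p+q)/2,np.linalg.norm(p-q)
def proj(n,p):
    c=C[n];M=np.array(c["cam_to_world"]);x=M[:3,:3].T@(np.asarray(p)-M[:3,3]);return np.array([c["cx"]+c["fx"]*x[0]/-x[2],c["cy"]-c["fy"]*x[1]/-x[2]])
def img(n): return manip.get_image(n)
def save(im,f): cv2.imwrite(f,cv2.cvtColor(im,cv2.COLOR_RGB2BGR))
def blobs(im,lo,hi,amin=15):
    h=cv2.cvtColor(im,cv2.COLOR_RGB2HSV);m=cv2.inRange(h,np.array(lo),np.array(hi))
    k,_,st,ce=cv2.connectedComponentsWithStats(m)
    return [(ce[i].round(1),st[i].tolist()) for i in range(1,k) if st[i,4]>=amin]
def rel(p,yaw=None,tilt=None):
    pass
E
python3 - <<'E'
from h import *
s,t=img("scene"),img("top")
for n,im in(("scene",s),("top",t)):
    for nm,lo,hi in(("yel",(24,120,80),(34,255,255)),("red",(0,180,60),(4,255,255)),("red2",(174,150,60),(180,255,255)),("blue",(98,120,30),(118,255,255)),("green",(50,100,40),(85,255,255)),("orange",(5,190,80),(14,255,255)),):
        print(n,nm,[(tuple(c),st) for c,st in blobs(im,lo,hi)])
z=lambda im,x,y,w,h,k:cv2.resize(im[y:y+h,x:x+w],None,fx=k,fy=k,interpolation=cv2.INTER_CUBIC)
a=np.hstack([z(s,215,170,100,75,4),z(s,275,100,100,75,4)]);b=np.hstack([z(t,215,155,100,75,4),z(t,83,163,100,75*4//3,4)[:300] if 0 else z(t,85,165,100,100,3)[:300,:400] if 0 else z(t,82,167,100,75,4)])
save(np.vstack([a,b]),"pics/crop1.png")
E
```

```text
scene yel [((np.float64(138.9), np.float64(258.0)), [126, 248, 27, 21, 346]), ((np.float64(141.2), np.float64(317.3)), [126, 304, 32, 27, 482])]
scene red [((np.float64(280.2), np.float64(193.8)), [272, 184, 18, 21, 273])]
scene red2 []
scene blue [((np.float64(479.6), np.float64(12.1)), [440, 0, 72, 32, 1710]), ((np.float64(243.8), np.float64(203.5)), [234, 193, 22, 18, 218])]
scene green [((np.float64(298.9), np.float64(16.6)), [291, 0, 17, 36, 436]), ((np.float64(354.2), np.float64(22.8)), [313, 0, 102, 45, 2417]), ((np.float64(451.0), np.float64(75.1)), [386, 27, 126, 108, 5859]), ((np.float64(505.0), np.float64(130.0)), [493, 100, 19, 49, 465]), ((np.float64(45.2), np.float64(337.6)), [0, 286, 103, 98, 5002])]
scene orange [((np.float64(244.6), np.float64(218.9)), [235, 212, 20, 12, 130]), ((np.float64(341.7), np.float64(238.4)), [318, 226, 51, 25, 359])]
top yel [((np.float64(393.5), np.float64(208.4)), [384, 198, 21, 21, 264]), ((np.float64(357.1), np.float64(251.5)), [347, 241, 22, 22, 280])]
top red [((np.float64(258.1), np.float64(172.1)), [251, 167, 15, 12, 99])]
top red2 []
top blue [((np.float64(262.8), np.float64(212.3)), [257, 201, 18, 20, 118])]
top green [((np.float64(48.5), np.float64(107.6)), [0, 63, 102, 90, 7538]), ((np.float64(456.0), np.float64(259.2)), [414, 225, 94, 72, 4753])]
top orange []
```

View pics/crop1.png

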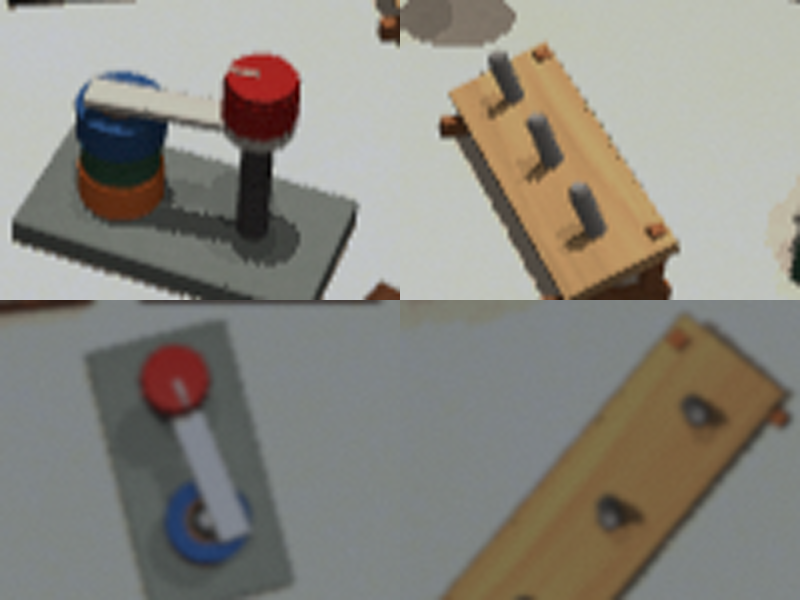

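The crop shows three rolls on the spindle: blue on top, green in the middle, orange at the bottom. The keeper sits a little open (counter-clockwise), and all three rack pegs are free. Next come the precise measurements.

```bash
python3 - <<'E'
from h import *
s,t=img("scene"),img("top")
def masks(im,n):
    h=cv2.cvtColor(im,cv2.COLOR_RGB2HSV)
    return h
def cont(m):
    return [c for c in cv2.findContours(m.astype(np.uint8)*255,cv2.RETR_EXTERNAL,cv2.CHAIN_APPROX_NONE)[0] if len(c)>8]
def roi(m,x,y,w,h):
    o=np.zeros_like(m);o[y:y+h,x:x+w]=m[y:y+h,x:x+w];return o
hs,ht=cv2.cvtColor(s,cv2.COLOR_RGB2HSV),cv2.cvtColor(t,cv2.COLOR_RGB2HSV)
def hull(m):
    c=max(cont(m),key=cv2.contourArea);hu=cv2.convexHull(c);M=cv2.moments(hu);return (M['m10']/M['m00'],M['m01']/M['m00']),hu
red=lambda h:((h[...,0]<8)|(h[...,0]>172))&(h[...,1]>130)&(h[...,2]>50)
cs,_=hull(roi(red(hs),265,175,35,40));ct,hc=hull(roi(red(ht),240,160,35,30))
print("cap",cs,ct,tri(cs,ct),"top@.14",plane("top",*ct,.140))
yel=lambda h:(h[...,0]>22)&(h[...,0]<36)&(h[...,1]>90)
for a,b in(((120,240,40,35),(340,235,35,35)),((120,295,45,40),(377,190,35,35))):
    ps,_=hull(roi(yel(hs),*a));pt,_=hull(roi(yel(ht),*b));print("yel",ps,pt,tri(ps,pt),plane("top",*pt,.015),plane("scene",*ps,.013))
# base plate (top): grey
for c in cont(roi((ht[...,1]<60)&(ht[...,2]<125),225,150,75,90)):
    if cv2.contourArea(c)>300:
        r=cv2.minAreaRect(c);B=np.array([plane("top",*p,.02) for p in cv2.boxPoints(r)]);print("base",r,B.round(4).tolist(),B.mean(0))
blue=lambda h:(h[...,0]>98)&(h[...,0]<125)&(h[...,1]>110)
pt,hb=hull(roi(blue(ht),245,190,40,40));print("bluetop",pt,plane("top",*pt,.098-.006),cv2.minEnclosingCircle(hb))
# pegs
for n,h,r in(("scene",hs,(285,110,60,65)),("top",ht,(100,175,70,85))):
    g=roi((h[...,1]<75),*r);wood=cv2.morphologyEx(((h[...,0]>8)&(h[...,0]<25)&(h[...,1]>90)).astype(np.uint8),cv2.MORPH_CLOSE,np.ones((15,15)))
    for c in cont(g&(wood>0)):
        print(n,"peg",cv2.contourArea(c),cv2.boundingRect(c),np.round(cv2.boxPoints(cv2.minAreaRect(c)),1).tolist())
    c=max(cont(roi(wood>0,*((270,100,85,85) if n=="scene" else (80,160,105,110)))),key=cv2.contourArea);print(n,"board",np.round(cv2.boxPoints(cv2.minAreaRect(c)),1).tolist(),cv2.approxPolyDP(c,4,True)[:,0].tolist())
z=lambda im,x,y,w,h,k:cv2.resize(im[y:y+h,x:x+w],None,fx=k,fy=k,interpolation=cv2.INTER_NEAREST)
save(np.hstack([z(s,280,105,66,100,6),z(t,104,170,66,100,6)]),"pics/rack.png")
E
```

```text
cap (279.8534391534391, 193.94338624338624) (258.1273779983457, 174.62531017369727) (array([ 0.64691776, -0.01549824,  0.13259458]), np.float64(0.0009882134866907378)) top@.14 [ 0.6460659  -0.01512838  0.14      ]
yel (139.17545871559633, 257.7786697247706) (357.15900131406045, 251.51642575558475) (array([ 0.44510872, -0.2981031 ,  0.01960391]), np.float64(0.0014124190528403662)) [ 0.44546473 -0.29881916  0.015     ] [ 0.4395804  -0.29524887  0.013     ]
yel (141.26132686084142, 316.8856526429342) (393.1719858156028, 208.47606382978722) (array([ 0.56783462, -0.40568148,  0.01873481]), np.float64(0.0015382789038032)) [ 0.56867139 -0.40647631  0.015     ] [ 0.56375372 -0.40404136  0.013     ]
base ((261.7503662109375, 196.94375610351562), (71.4861068725586, 38.91889572143555), 75.14139556884766) [[0.6875, 0.0545, 0.02], [0.7172, -0.0549, 0.02], [0.5163, -0.1065, 0.02], [0.4879, 0.0009, 0.02]] [ 0.60221236 -0.02650585  0.02      ]
bluetop (264.3943661971831, 211.76682316118934) [ 0.55340537 -0.03237882  0.092     ] ((266.0, 210.0), 10.295730590820312)
scene peg 14.0 (310, 166, 5, 8) [[3
[... 791 characters left out ...]
0015258789], [314.79998779296875, 107.9000015258789], [348.5, 169.89999389648438], [315.3999938964844, 187.89999389648438]] [[287, 123], [285, 132], [294, 135], [310, 163], [311, 179], [341, 174], [343, 160], [311, 111]]
top peg 29.5 (110, 242, 6, 9) [[110.0, 242.0], [115.0, 242.0], [115.0, 250.0], [110.0, 250.0]]
top peg 24.5 (132, 216, 6, 8) [[132.0, 223.0], [132.0, 216.0], [137.0, 216.0], [137.0, 223.0]]
top peg 23.0 (153, 191, 6, 7) [[151.5, 193.5], [154.5, 190.5], [159.5, 195.5], [156.5, 198.5]]
top board [[88.0999984741211, 246.5], [152.5, 169.0], [180.89999389648438, 192.5], [116.4000015258789, 270.1000061035156]] [[154, 172], [89, 246], [114, 264], [124, 261], [127, 250], [178, 196]]
```

View pics/rack.png

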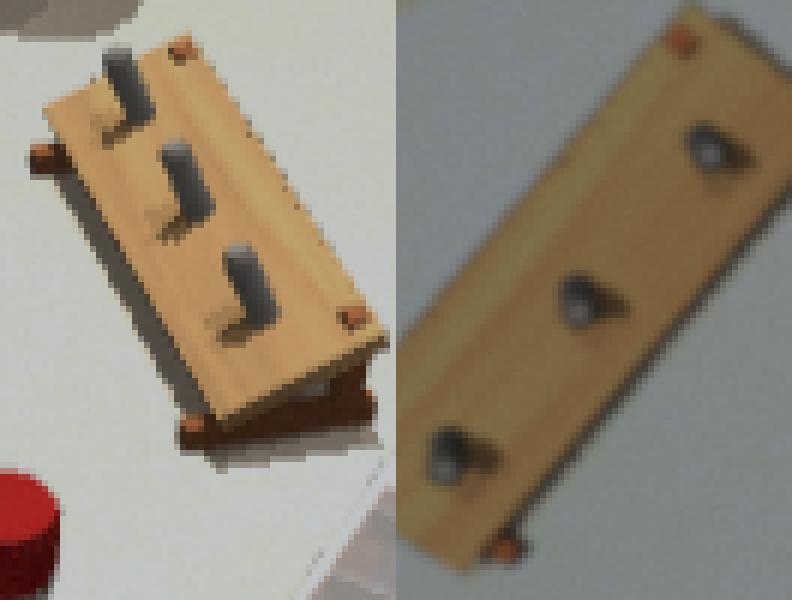

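The enlarged rack shows the bright peg tips. In the scene view they are at about (299.5,114), (309,130) and (320,147); in the top view at (113,248), (134,221) and (157,195). Now I'll compute positions and the move helper.

```bash
cat >> h.py <<'E'
def go(pos,zdir,ydir,width=None):
    """print shift(12cm)/turn(pi) from current pose to TCP pos; tool z along zdir, y nearest ydir (or its opposite)"""
    s=manip.sense();R0=R.from_quat(np.roll(s["tcp_rot"],-1))
    z=np.array(zdir,float);z/=np.linalg.norm(z);y=np.array(ydir,float);y-=z*(y@z);y/=np.linalg.norm(y)
    d=R0.inv().apply(np.array(pos)-s["position"])
    for k in(1,-1):
        Y=k*y;T=R.from_matrix(np.c_[np.cross(Y,z),Y,z]);r=(R0.inv()*T).as_rotvec()
        print("shift",(d/.12).round(3),"turn",(r/np.pi).round(4),"deg",np.degrees(np.linalg.norm(r)).round(1),"mm",(np.linalg.norm(d)*1e3).round(1))
def st():
    s=manip.sense();print("t",round(s["clock"],2),"p",s["position"].round(4),"q",s["q"].round(2),"F",s["force"].round(1),"w",round(s["gripper_width"],4),"g",round(s["grasp_force"],1))
E
python3 - <<'E'
from h import *
T=[];
for a,b in(((299.5,114.2),(112.7,248)),((309.2,130),(134.3,221.3)),((319.7,147),(156.8,195.3))):
    p,e=tri(a,b);T.append(p);print("tip",p.round(4),e.round(4))
for a,b in(((303.8,124.7),(110.5,244)),((313.7,140.8),(132.5,217)),((323.8,158),(154.7,192.3))):
    print("foot?",tri(a,b)[0].round(4),tri(a,b)[1].round(4))
T=np.array(T);d=T[2]-T[0];print(np.linalg.norm(d),np.degrees(np.arctan2(d[1],d[0])))
u=d*[1,1,0];u/=np.linalg.norm(u);m=T.mean(0);n=np.array([-u[1],u[0],0]);n*=-np.sign(n@[1,0,0]);pz=n*np.sin(np.radians(25))+[0,0,np.cos(np.radians(25))]
print("row",u,"pegz",pz)
for k in(-1,0,1): print("tip",(m+k*.09*u).round(4),"foot",(m+k*.09*u-.048*pz).round(4))
cap=np.array([.6463,-.0153]);e=plane("top",273,213.75,.116)[:2]-cap
print("arm end",e,np.linalg.norm(e),"ang",np.degrees(np.arctan2(*-e[::-1])))
st();go([.6463,-.0153,.20],[0,0,-1],[np.sin(np.radians(15)),-np.cos(np.radians(15)),0])
go([.6463,-.0153,.20],[0,0,-1],[1,0,0])
E
```

```text
tip [0.4579 0.3716 0.0885] 0.0027
tip [0.5282 0.3165 0.0881] 0.0012
tip [0.5985 0.2579 0.0906] 0.0021
foot? [0.4664 0.3944 0.0413] 0.0009
foot? [0.5406 0.3343 0.0444] 0.0028
foot? [0.6103 0.274  0.0474] 0.0016
0.1808040860360104 -38.959736688941746
row [ 0.77758801 -0.62877411  0.        ] pegz [-0.26573142 -0.32862289  0.90630779]
tip [0.4582 0.3719 0.0891] foot [0.471  0.3877 0.0456]
tip [0.5282 0.3153 0.0891] foot [0.541  0.3311 0.0456]
tip [0.5982 0.2587 0.0891] foot [0.6109 0.2745 0.0456]
arm end [-0.09974449 -0.03896774] 0.10708616831967908 ang 21.33937556610814
t 0.3 p [ 0.1581 -0.4741  0.231 ] q [-1.25  0.24  0.    1.34 -0.    1.57] F [-0.9 -0.1 -0.4] w 0.0857 g 0.0
shift [ 5.069 -2.34   0.26 ] turn [-0.0002  0.      0.0191] deg 3.4 mm 670.7
shift [ 5.069 -2.34   0.26 ] turn [-0.000e+00 -4.000e-04 -9.809e-01] deg 176.6 mm 670.7
shift [ 5.069 -2.34   0.26 ] turn [-2.000e-04 -1.000e-04 -3.976e-01] deg 71.6 mm 670.7
shift [ 5.069 -2.34   0.26 ] turn [-2.000e-04  2.000e-04  6.024e-01] deg 108.4 mm 670.7
```

```bash
for i in 1 2 3 4; do :; done
python3 -m crank '[[0,1,-0.46,0,0,0,0],[0,1,-0.46,0,0,0,0],[0,1,-0.46,0,0,0,0],[0,1,-0.46,0,0,0,0]]' 40
python3 -m crank '[[0,1,-0.46,0,0,0,0],[0,1,-0.46,0,0,0,0],[0,1,-0.46,0,0,0,0],[0,1,-0.46,0,0,0,0]]'
python3 -m crank '[[0,1,-0.46,0,0,0,0],[0,1,-0.46,0,0,0,0],[0,1,-0.46,0,0,0,0],[0,1,-0.46,0,0,0,0]]'
python3 -m crank '[[0,1,-0.46,0,0,0,0],[0,1,-0.46,0,0,0,0],[0,1,-0.46,0,0,0,0],[0,1,-0.46,0,0,0,0]]'
python3 - <<'E'
from h import *
st();a=np.radians(15)
go([.6463,-.0153,.20],[0,0,-1],[np.sin(a),-np.cos(a),0])
E
```

```text
clock: 0.63
position: [0.2575, -0.3803, 0.2313]
tcp_rot: [-0.001, 0.987, 0.163, 0.001]
force: [0.2, -0.3, -0.4]
gripper_width: 0.0853
grasp_force: 0.0
clock: 0.97
position: [0.3543, -0.2902, 0.2314]
tcp_rot: [-0.001, 0.987, 0.163, 0.001]
force: [0.2, -0.3, 0.7]
gripper_width: 0.0855
grasp_force: 0.0
clock: 1.3
position: [0.451, -0.2, 0.2312]
tcp_rot: [-0.0, 0.987, 0.163, 0.001]
force: [0.5, -1.0, -0.3]
gripper_width: 0.0854
grasp_force: 0.0
clock: 1.63
position: [0.5474, -0.1096, 0.2306]
tcp_rot: [-0.001, 0.987, 0.163, 0.001]
force: [-0.5, -0.5, -0.5]
gripper_width: 0.0855
grasp_force: 0.0
t 1.63 p [ 0.5474 -0.1096  0.2306] q [-0.2   0.36  0.16  1.38  0.    2.62] F [-0.5 -0.5 -0.5] w 0.0855 g 0.0
shift [ 1.033 -0.479  0.258] turn [-0.0003 -0.0007  0.0208] deg 3.7 mm 140.1
shift [ 1.033 -0.479  0.258] turn [ 1.100e-03 -4.000e-04 -9.792e-01] deg 176.3 mm 140.1
```

```bash

python3 -m crank '[[0,1,-0.479,0.25,0,0,-0.04],[0,1,-0.479,0.25,0,0,-0.08],[0,1,-0.479,0.25,0,0,-0.12],[0,1,-0.479,0.25,0,0,-0.16],[0,1,-0.479,0.25,0,0,-0.2],[0,1,-0.479,0.25,0,0,-0.24],[0,1,-0.479,0.25,0,0,-0.25],[0,1,-0.479,0.25,0,0,-0.25]]'
python3 - <<'E'
from h import *
st();a=np.radians(60)
go([.6463,-.0153,.122],[0,0,-1],[np.sin(a),-np.cos(a),0])
E
```

```text
clock: 2.3
position: [0.6391, -0.0215, 0.2007]
tcp_rot: [-0.0, 0.851, 0.526, -0.001]
force: [0.4, -0.4, -0.3]
gripper_width: 0.0854
grasp_force: 0.0
t 2.3 p [ 0.6391 -0.0215  0.2007] q [-0.03  0.54  0.37  1.4  -0.    2.  ] F [ 0.4 -0.4 -0.3] w 0.0854 g 0.0
shift [0.073 0.031 0.656] turn [-0.0003  0.0003  0.0192] deg 3.5 mm 79.3
shift [0.073 0.031 0.656] turn [-4.000e-04 -4.000e-04 -9.808e-01] deg 176.5 mm 79.3
```

```bash

python3 -m crank '[[0,0.073,0.031,0.3,0,0,0],[0,0.073,0.031,0.6,0,0,0],[0,0.073,0.031,0.69,0,0,0],[0,0.073,0.031,0.69,0,0,0],[0.5,0.073,0.031,0.69,0,0,0],[1,0.073,0.031,0.69,0,0,0],[1,0.073,0.031,0.69,0,0,0],[1,0.073,0.031,0.69,0,0,0]]' 50
python3 -m crank '[[1,0,0,0,0,0,0],[1,0,0,0,0,0,0],[1,0,0,0,0,0,0],[1,0,0,0,0,0,0]]'
python3 - <<'E'
from h import *
st()
E
```

```text
clock: 2.97
position: [0.6473, -0.0142, 0.1216]
tcp_rot: [0.001, 0.851, 0.526, 0.002]
force: [-0.1, -0.5, -0.8]
gripper_width: 0.0426
grasp_force: 50.9
clock: 3.3
position: [0.6474, -0.0143, 0.1215]
tcp_rot: [0.001, 0.851, 0.526, 0.002]
force: [-2.3, 0.5, 5.0]
gripper_width: 0.0427
grasp_force: 51.3
t 3.3 p [ 0.6474 -0.0143  0.1215] q [-0.02  0.59  0.25  1.22  0.    2.01] F [-2.3  0.5  5. ] w 0.0427 g 51.3
```

```bash

python3 -m crank '[[1,0,0,-0.02,0,0,-0.03],[1,0,0,-0.02,0,0,-0.06],[1,0,0,-0.02,0,0,-0.09],[1,0,0,-0.02,0,0,-0.12],[1,0,0,-0.02,0,0,-0.15],[1,0,0,-0.02,0,0,-0.18],[1,0,0,-0.02,0,0,-0.21],[1,0,0,-0.02,0,0,-0.24]]'
python3 -m crank '[[1,0,0,0,0,0,-0.03],[1,0,0,0,0,0,-0.06],[1,0,0,0,0,0,-0.09],[1,0,0,0,0,0,-0.12],[1,0,0,0,0,0,-0.15],[1,0,0,0,0,0,-0.18],[1,0,0,0,0,0,-0.21],[1,0,0,0,0,0,-0.24]]'
python3 -m crank '[[1,0,0,0,0,0,0],[1,0,0,0,0,0,0]]'
python3 - <<'E'
from h import *
st();print(manip.sense()["wrist_torque"])
save(cv2.resize(img("top")[140:260,200:320],None,fx=4,fy=4),"pics/open.png")
E
```

```text
clock: 3.97
position: [0.646, -0.0141, 0.1216]
tcp_rot: [-0.0, 0.596, 0.803, 0.0]
force: [-2.2, 0.9, -0.5]
gripper_width: 0.0422
grasp_force: 54.0
clock: 4.63
position: [0.6449, -0.0149, 0.1216]
tcp_rot: [-0.001, 0.258, 0.966, -0.001]
force: [-5.6, -2.3, 0.3]
gripper_width: 0.0426
grasp_force: 54.2
clock: 4.8
position: [0.6449, -0.0149, 0.1216]
tcp_rot: [-0.001, 0.26, 0.966, -0.001]
force: [-4.7, -2.6, -0.2]
gripper_width: 0.0428
grasp_force: 54.2
t 4.8 p [ 0.6449 -0.0149  0.1216] q [-0.02  0.59  0.25  1.23 -0.    0.5 ] F [-4.7 -2.6 -0.2] w 0.0428 g 54.2
[-0.00804315  0.80915242  0.09377611]
```

View pics/open.png

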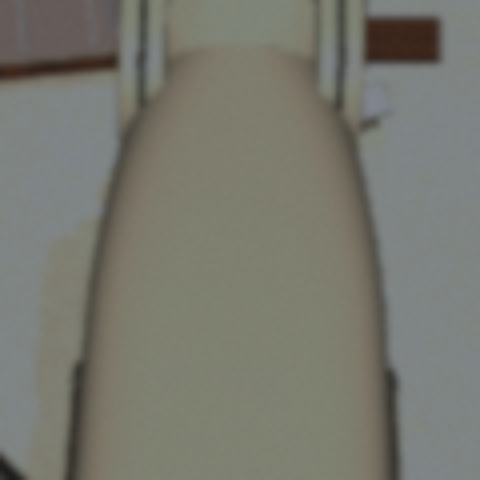

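The picture is mostly covered by the arm, but the keeper's tip shows at crop (378,100), to the right of the cap, so it has swung about a quarter turn. I'll release and get clear, then look.

```bash

python3 -m crank '[[0.3,0,0,0,0,0,0],[0,0,0,0,0,0,0],[0,0,0,0,0,0,0],[0,0,0,-0.3,0,0,0],[0,0,0,-0.6,0,0,0],[0,0,0,-0.9,0,0,0],[0,0,0,-0.9,0,0,0]]'
python3 - <<'E'
from h import *
st();a=np.radians(104.7)
go([.47,.17,.23],[0,0,-1],[np.cos(a),np.sin(a),0])
E
```

```text
clock: 5.43
position: [0.6508, -0.0144, 0.239]
tcp_rot: [0.008, 0.26, 0.966, 0.002]
force: [1.3, 0.3, 0.9]
gripper_width: 0.0857
grasp_force: 0.0
t 5.43 p [ 0.6508 -0.0144  0.239 ] q [-0.02  0.54  0.47  1.48  0.    0.5 ] F [1.3 0.3 0.9] w 0.0857 g 0.0
shift [2.075 0.571 0.049] turn [ 0.0006  0.0054 -0.2492] deg 44.9 mm 258.4
shift [2.075 0.571 0.049] turn [ 0.0067 -0.0008  0.7508] deg 135.1 mm 258.4
```

```bash

python3 -m crank '[[0,0.3,0.1,0,0,0,-0.035],[0,0.6,0.2,0,0,0,-0.07],[0,0.9,0.3,0,0,0,-0.105],[0,1,0.4,0,0,0,-0.14],[0,1,0.57,0,0,0,-0.175],[0,1,0.57,0,0,0,-0.21],[0,1,0.57,0,0,0,-0.2492],[0,1,0.57,0,0,0,-0.2492]]'
python3 - <<'E'
from h import *
st();a=np.radians(104.7)
go([.47,.17,.23],[0,0,-1],[np.cos(a),np.sin(a),0])
E
```

```text
clock: 6.1
position: [0.5776, 0.1058, 0.2295]
tcp_rot: [0.001, -0.129, 0.992, 0.0]
force: [0.1, -0.6, 0.1]
gripper_width: 0.0854
grasp_force: 0.0
t 6.1 p [0.5776 0.1058 0.2295] q [ 0.18  0.42  0.25  1.4  -0.   -0.08] F [ 0.1 -0.6  0.1] w 0.0854 g 0.0
shift [ 0.73   0.747 -0.006] turn [-0.0001  0.0006  0.001 ] deg 0.2 mm 125.3
shift [ 0.73   0.747 -0.006] turn [-9.00e-04 -1.00e-04 -9.99e-01] deg 179.8 mm 125.3
```

```bash

python3 -m crank '[[0,0.73,0.747,0,0,0,0],[0,0.73,0.747,0,0,0,0],[0,0.73,0.747,0,0,0,0],[0,0.73,0.747,0,0,0,0],[0,0.73,0.747,0,0,0,0]]'
python3 - <<'E'
from h import *
st();t=img("top");s=img("scene")
z=lambda im,x,y,w,h,k:cv2.resize(im[y:y+h,x:x+w],None,fx=k,fy=k,interpolation=cv2.INTER_CUBIC)
save(np.hstack([z(s,205,155,100,100,4),z(t,215,150,100,100,4)]),"pics/open2.png")
for n,im,(x,y,w,h_) in(("top",t,(240,185,50,50)),("scene",s,(225,180,40,50))):
    h=cv2.cvtColor(im,cv2.COLOR_RGB2HSV);m=((h[...,0]>98)&(h[...,0]<125)&(h[...,1]>100)).astype(np.uint8);o=np.zeros_like(m);o[y:y+h_,x:x+w]=m[y:y+h_,x:x+w]
    c=max(cv2.findContours(o,0,1)[0],key=cv2.contourArea);hu=cv2.convexHull(c);M=cv2.moments(hu);p=(M['m10']/M['m00'],M['m01']/M['m00']);print(n,p,plane(n,*p,.085),cv2.boundingRect(hu))
E
```

```text
clock: 6.52
position: [0.4684, 0.1704, 0.2297]
tcp_rot: [0.001, -0.128, 0.992, 0.0]
force: [0.7, -0.5, -0.2]
gripper_width: 0.0854
grasp_force: 0.0
t 6.52 p [0.4684 0.1704 0.2297] q [ 0.35  0.24 -0.    1.33 -0.    0.09] F [ 0.7 -0.5 -0.2] w 0.0854 g 0.0
top (266.297157622739, 209.8051679586563) [ 0.55920414 -0.03770464  0.085     ] (256, 200, 21, 21)
scene (244.8060008220304, 199.03986847513355) [ 0.5600987  -0.04005925  0.085     ] (234, 188, 23, 23)
```

View pics/open2.png

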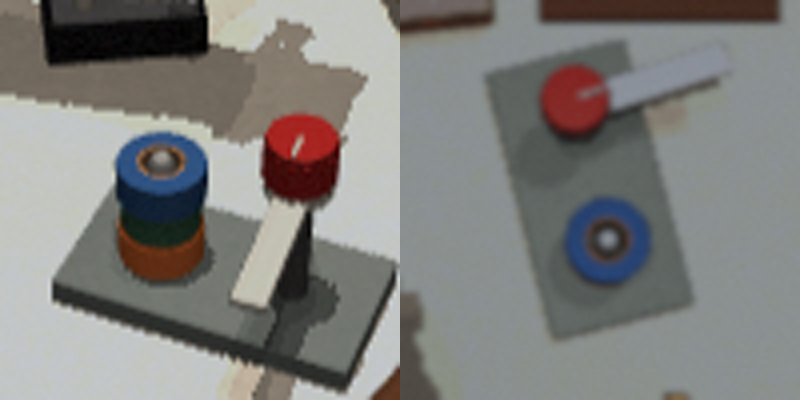

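Both views show the keeper swung about 90° away, and the stack (blue, green, orange) uncovered around the spindle at top-view pixel (266,210). Now the blue roll.

```bash
cat >> h.py <<'E'
a_=np.radians(104.7);SY=[np.cos(a_),np.sin(a_),0];DN=[0,0,-1];SP=np.array([.5594,-.0383,0])
RU=np.array([.7776,-.6288,0]);PZ=np.array([-.2657,-.3286,.9063]);F={1:np.array([.471,.3877,.0456]),2:np.array([.541,.3311,.0456]),3:np.array([.6109,.2745,.0456])}
E
python3 - <<'E'
from h import *
go(SP+[0,0,.15],DN,SY)
E
```

```text
shift [-0.277 -1.863  0.665] turn [-0.      0.0008 -0.0006] deg 0.2 mm 239.7
shift [-0.277 -1.863  0.665] turn [0.0012 0.     0.9994] deg 179.9 mm 239.7
```

```bash

python3 -m crank '[[0,-0.15,-1,0.1,0,0,0],[0,-0.15,-1,0.1,0,0,0],[0,-0.15,-1,0.1,0,0,0],[0,-0.15,-1,0.1,0,0,0]]' 40
python3 -m crank '[[0,-0.127,-0.863,0.3,0,0,0],[0,-0.127,-0.863,0.5,0,0,0],[0,-0.127,-0.863,0.565,0,0,0],[0,-0.127,-0.863,0.565,0,0,0],[0,-0.127,-0.863,0.565,0,0,0],[0,-0.127,-0.863,0.565,0,0,0]]'
python3 - <<'E'
from h import *
st();go(SP+[0,0,.066],DN,SY)
E
```

```text
clock: 6.95
position: [0.5209, 0.0514, 0.2161]
tcp_rot: [0.001, -0.123, 0.992, -0.002]
force: [-0.7, -0.6, 0.2]
gripper_width: 0.0855
grasp_force: 0.0
clock: 7.45
position: [0.5591, -0.039, 0.149]
tcp_rot: [-0.0, -0.127, 0.992, 0.0]
force: [0.7, -0.5, 1.1]
gripper_width: 0.0855
grasp_force: 0.0
t 7.45 p [ 0.5591 -0.039   0.149 ] q [-0.07  0.41  0.02  1.19  0.   -0.32] F [ 0.7 -0.5  1.1] w 0.0855 g 0.0
shift [-0.004  0.005  0.692] turn [ 0.0002 -0.     -0.0008] deg 0.2 mm 83.0
shift [-0.004  0.005  0.692] turn [-0.000e+00 -3.000e-04  9.992e-01] deg 179.9 mm 83.0
```

```bash

python3 -m crank '[[0,0,0.005,0.25,0,0,0],[0,0,0.005,0.5,0,0,0],[0,0,0.005,0.69,0,0,0],[0,0,0.005,0.69,0,0,0],[1,0,0.005,0.69,0,0,0],[1,0,0.005,0.69,0,0,0],[1,0,0.005,0.69,0,0,0],[1,0,0.005,0.69,0,0,0]]' 40
python3 -m crank '[[1,0,0,0,0,0,0],[1,0,0,0,0,0,0],[1,0,0,0,0,0,0]]'
python3 -m crank '[[1,0,0,-0.15,0,0,0],[1,0,0,-0.3,0,0,0],[1,0,0,-0.5,0,0,0],[1,0,0,-0.75,0,0,0],[1,0,0,-1,0,0,0],[1,0,0,-1,0,0,0],[1,0,0,-1,0,0,0]]'
python3 - <<'E'
from h import *
st();go(F[1]+.16*PZ,-PZ,RU)
s=img("scene");save(cv2.resize(s[120:260,190:330],None,fx=4,fy=4),"pics/b1.png")
E
```

```text
clock: 8.12
position: [0.5609, -0.0374, 0.0694]
tcp_rot: [0.003, -0.128, 0.992, -0.0]
force: [0.3, 0.5, 5.7]
gripper_width: 0.0578
grasp_force: 43.1
clock: 8.37
position: [0.5609, -0.0374, 0.0694]
tcp_rot: [0.003, -0.128, 0.992, -0.0]
force: [-0.3, 1.4, 6.5]
gripper_width: 0.0576
grasp_force: 43.3
clock: 8.95
position: [0.5604, -0.0379, 0.1897]
tcp_rot: [0.003, -0.128, 0.992, -0.001]
force: [-0.0, -0.4, -1.7]
gripper_width: 0.0578
grasp_force: 43.0
t 8.95 p [ 0.5604 -0.0379  0.1897] q [-0.07  0.38  0.09  1.27 -0.   -0.32] F [-0.  -0.4 -1.7] w 0.0578 g 43.0
shift [ 0.275  3.285 -0.017] turn [-0.1711  0.0587  0.7827] deg 144.6 mm 395.6
shift [ 0.275  3.285 -0.017] turn [-0.0454 -0.1324 -0.1984] deg 43.7 mm 395.6
```

View pics/b1.png

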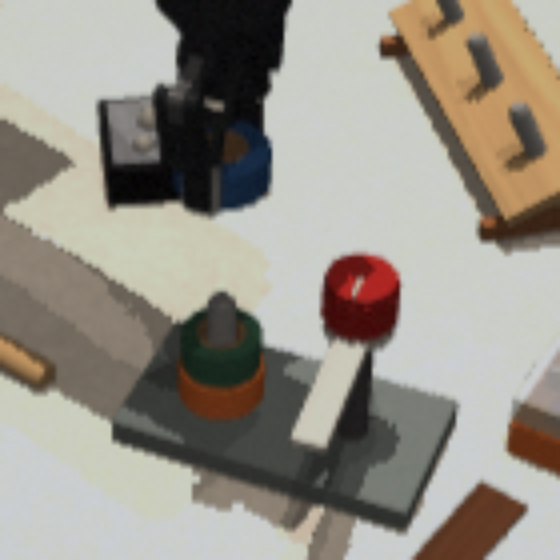

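Blue is in the fingers, and green and orange are still on the spindle. On to the farthest peg (peg_1).

```bash

python3 -m crank '[[1,0.05,0.3,-0.05,-0.0065,-0.0189,-0.0283],[1,0.08,0.6,-0.05,-0.013,-0.0378,-0.0566],[1,0.08,0.8,-0.05,-0.0195,-0.0567,-0.085],[1,0.08,1,-0.05,-0.026,-0.0756,-0.1133],[1,0.08,1,-0.05,-0.0325,-0.0945,-0.1417],[1,0.08,1,-0.05,-0.039,-0.1134,-0.17],[1,0.08,1,-0.05,-0.0454,-0.1324,-0.1984],[1,0.08,1,-0.05,-0.0454,-0.1324,-0.1984]]'
python3 - <<'E'
from h import *
st();go(F[1]+.12*PZ,-PZ,RU)
E
```

```text
clock: 9.67
position: [0.5159, 0.0748, 0.1896]
tcp_rot: [0.19, -0.42, 0.882, 0.096]
force: [-0.3, -0.8, -1.4]
gripper_width: 0.0578
grasp_force: 43.1
t 9.67 p [0.5159 0.0748 0.1896] q [-0.06  0.12 -0.34  0.86  0.35 -0.9 ] F [-0.3 -0.8 -1.4] w 0.0578 g 43.1
shift [-1.114  1.928  0.854] turn [-0.0033 -0.0041  0.9985] deg 179.7 mm 286.2
shift [-1.114  1.928  0.854] turn [ 0.0026 -0.0021 -0.0014] deg 0.7 mm 286.2
```

```bash

python3 -m crank '[[1,-0.557,0.964,0.3,0,0,0],[1,-0.557,0.964,0.3,0,0,0],[1,-0.557,0.964,0.3,0,0,0],[1,-0.557,0.964,0.3,0,0,0],[1,-0.557,0.964,0.3,0,0,0]]'
python3 -m crank '[[1,-0.557,0.964,0.5,0,0,0],[1,-0.557,0.964,0.5,0,0,0],[1,-0.557,0.964,0.5,0,0,0],[1,-0.557,0.964,0.5,0,0,0],[1,-0.557,0.964,0.5,0,0,0],[1,-0.557,0.964,0.5,0,0,0]]'
python3 - <<'E'
from h import *
st();go(F[1]+.065*PZ,-PZ,RU)
E
```

```text
clock: 10.08
position: [0.4741, 0.2104, 0.1873]
tcp_rot: [0.191, -0.422, 0.881, 0.096]
force: [-0.1, -0.0, -0.1]
gripper_width: 0.0577
grasp_force: 43.2
clock: 10.58
position: [0.4397, 0.3473, 0.1613]
tcp_rot: [0.191, -0.421, 0.882, 0.094]
force: [-0.2, -0.4, -1.4]
gripper_width: 0.0577
grasp_force: 43.2
t 10.58 p [0.4397 0.3473 0.1613] q [ 0.6   0.12 -0.43  0.6   0.12 -0.26] F [-0.2 -0.4 -1.4] w 0.0577 g 43.2
shift [0.018 0.006 0.512] turn [-0.0034 -0.0027  0.9994] deg 179.9 mm 61.5
shift [0.018 0.006 0.512] turn [ 0.0017 -0.0022 -0.0006] deg 0.5 mm 61.5
```

```bash

python3 -m crank '[[1,0.018,0.006,0.25,0,0,0],[1,0.018,0.006,0.5,0,0,0],[1,0.018,0.006,0.51,0,0,0],[1,0.018,0.006,0.51,0,0,0]]'
python3 -m crank '[[1,0,0,0.07,0,0,0],[1,0,0,0.14,0,0,0],[1,0,0,0.21,0,0,0],[1,0,0,0.27,0,0,0],[1,0,0,0.27,0,0,0]]'
python3 - <<'E'
from h import *
st();go(F[1]+.005*PZ,-PZ,RU)
t=img("top");s=img("scene")
z=lambda im,x,y,w,h,k:cv2.resize(im[y:y+h,x:x+w],None,fx=k,fy=k,interpolation=cv2.INTER_CUBIC)
save(np.hstack([z(s,265,85,80,100,5),z(t,75,190,80,100,5)]),"pics/p1.png")
E
```

```text
clock: 10.92
position: [0.4538, 0.3639, 0.1037]
tcp_rot: [0.19, -0.419, 0.883, 0.094]
force: [-0.1, -0.1, 0.0]
gripper_width: 0.0577
grasp_force: 43.4
clock: 11.33
position: [0.4624, 0.3767, 0.0754]
tcp_rot: [0.192, -0.42, 0.882, 0.095]
force: [-0.2, -0.3, -0.2]
gripper_width: 0.0578
grasp_force: 43.4
t 11.33 p [0.4624 0.3767 0.0754] q [ 0.62  0.3  -0.47  0.38  0.12 -0.24] F [-0.2 -0.3 -0.2] w 0.0578 g 43.4
shift [-0.002  0.001  0.232] turn [-0.0027 -0.0028  0.9992] deg 179.9 mm 27.9
shift [-0.002  0.001  0.232] turn [ 0.0018 -0.0017 -0.0008] deg 0.5 mm 27.9
```

View pics/p1.png

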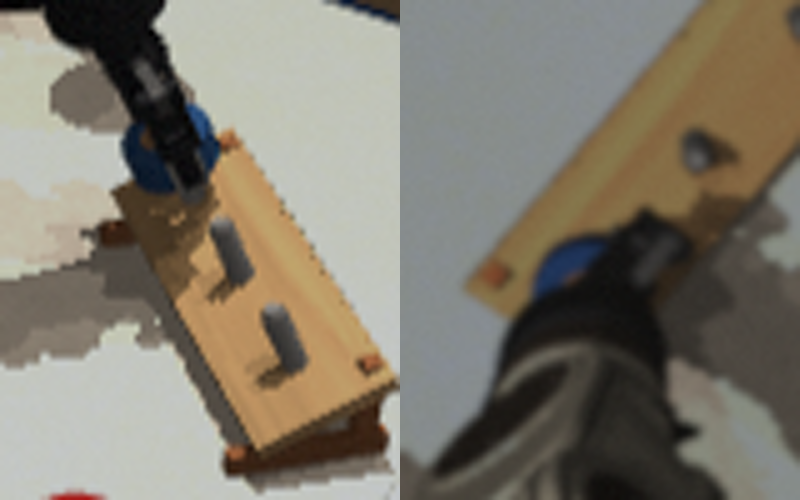

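The blue ring sits over peg_1 with no contact force, 12 mm below the peg's tip, so it is threaded. I'll lower it and release.

```bash

python3 -m crank '[[1,0,0,0.07,0,0,0],[1,0,0,0.14,0,0,0],[1,0,0,0.2,0,0,0],[1,0,0,0.22,0,0,0],[1,0,0,0.22,0,0,0]]'
python3 -m crank '[[0.2,0,0,0,0,0,0],[0.1,0,0,0,0,0,0],[0.1,0,0,0,0,0,0],[0.1,0,0,0,0,0,0],[0.1,0,0,-0.3,0,0,0],[0.1,0,0,-0.6,0,0,0],[0.1,0,0,-1,0,0,0],[0,0,0,-1,0,0,0]]'
python3 - <<'E'
from h import *
st();go(SP+[0,0,.20],DN,SY)
E
```

```text
clock: 11.85
position: [0.469, 0.3854, 0.0512]
tcp_rot: [0.191, -0.42, 0.882, 0.095]
force: [0.1, 0.0, -1.4]
gripper_width: 0.0574
grasp_force: 43.4
clock: 12.52
position: [0.4403, 0.3468, 0.1686]
tcp_rot: [0.197, -0.42, 0.881, 0.096]
force: [1.2, 0.6, 0.5]
gripper_width: 0.085
grasp_force: 0.0
t 12.52 p [0.4403 0.3468 0.1686] q [ 0.6   0.11 -0.43  0.6   0.13 -0.26] F [1.2 0.6 0.5] w 0.085 g 0.0
shift [ 1.575 -2.789 -1.044] turn [0.0455 0.1356 0.1982] deg 44.0 mm 404.3
shift [ 1.575 -2.789 -1.044] turn [-0.1753  0.0588 -0.7819] deg 144.6 mm 404.3
```

```bash

python3 -m crank '[[0,0.2,-0.3,-0.15,0.0065,0.0193,0.0283],[0,0.35,-0.6,-0.3,0.013,0.0386,0.0566],[0,0.5,-0.9,-0.4,0.0195,0.058,0.085],[0,0.6,-1,-0.4,0.026,0.0773,0.1133],[0,0.6,-1,-0.4,0.0325,0.0966,0.1417],[0,0.6,-1,-0.4,0.039,0.116,0.17],[0,0.6,-1,-0.4,0.0455,0.1356,0.1982],[0,0.6,-1,-0.4,0.0455,0.1356,0.1982]]'
python3 - <<'E'
from h import *
st();go(SP+[0,0,.15],DN,SY)
s=img("scene");save(cv2.resize(s[85:185,265:365],None,fx=5,fy=5),"pics/p1b.png")
E
```

```text
clock: 13.18
position: [0.4799, 0.2051, 0.1739]
tcp_rot: [-0.005, -0.128, 0.992, -0.002]
force: [1.3, -0.1, 0.4]
gripper_width: 0.0856
grasp_force: 0.0
t 13.18 p [0.4799 0.2051 0.1739] q [ 0.41  0.32 -0.03  1.22 -0.    0.15] F [ 1.3 -0.1  0.4] w 0.0856 g 0.0
shift [-0.13  -2.129  0.206] turn [-0.0012 -0.0032 -0.0002] deg 0.6 mm 257.2
shift [-0.13  -2.129  0.206] turn [-0.005   0.0019  0.9997] deg 180.0 mm 257.2
```

View pics/p1b.png

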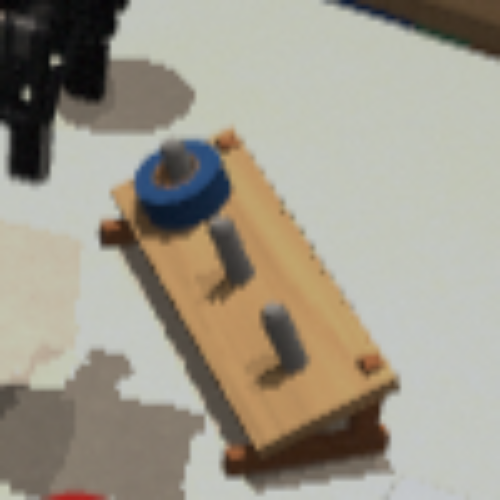

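Blue hangs flush on peg_1. Next is green.

```bash

python3 -m crank '[[0,-0.065,-1,0,0,0,0],[0,-0.065,-1,0,0,0,0],[0,-0.065,-1,0,0,0,0],[0,-0.065,-1,0,0,0,0]]' 40
python3 -m crank '[[0,-0.065,-1,0.1,0,0,0],[0,-0.065,-1,0.2,0,0,0],[0,-0.065,-1.0,0.2,0,0,0],[0,-0.065,-1.0,0.2,0,0,0],[0,-0.065,-1,0.2,0,0,0]]'
python3 - <<'E'
from h import *
st();go(SP+[0,0,.046],DN,SY)
E
```

```text
clock: 13.57
position: [0.5173, 0.0846, 0.1748]
tcp_rot: [-0.003, -0.126, 0.992, -0.004]
force: [0.0, 1.1, -0.2]
gripper_width: 0.0857
grasp_force: 0.0
clock: 13.98
position: [0.5532, -0.0258, 0.1503]
tcp_rot: [-0.005, -0.127, 0.992, -0.002]
force: [0.5, -0.5, 0.5]
gripper_width: 0.0854
grasp_force: 0.0
t 13.98 p [ 0.5532 -0.0258  0.1503] q [-0.04  0.4   0.01  1.19 -0.01 -0.3 ] F [ 0.5 -0.5  0.5] w 0.0854 g 0.0
shift [-0.032 -0.112  0.869] turn [-0.0009 -0.003  -0.0006] deg 0.6 mm 105.2
shift [-0.032 -0.112  0.869] turn [-0.0048  0.0013  0.9994] deg 179.9 mm 105.2
```

```bash

python3 -m crank '[[0,-0.032,-0.112,0,0,-0.003,0],[0,-0.032,-0.112,0.3,0,-0.003,0],[0,-0.032,-0.112,0.6,0,-0.003,0],[0,-0.032,-0.112,0.87,0,-0.003,0],[0,-0.032,-0.112,0.87,0,-0.003,0],[0,-0.032,-0.112,0.87,0,-0.003,0]]' 40
python3 -m crank '[[1,0,0,0,0,0,0],[1,0,0,0,0,0,0],[1,0,0,0,0,0,0],[1,0,0,0,0,0,0],[1,0,0,0,0,0,0],[1,0,0,0,0,0,0],[1,0,0,0,0,0,0]]'
python3 -m crank '[[1,0,0,-0.15,0,0,0],[1,0,0,-0.3,0,0,0],[1,0,0,-0.5,0,0,0],[1,0,0,-0.75,0,0,0],[1,0,0,-1,0,0,0],[1,0,0,-1,0,0,0],[1,0,0,-1,0,0,0]]'
python3 - <<'E'
from h import *
st();go(F[2]+.16*PZ,-PZ,RU)
s=img("scene");h=cv2.cvtColor(s,cv2.COLOR_RGB2HSV)
for nm,lo,hi in(("green",(50,80,25),(90,255,255)),("or",(5,190,60),(14,255,255))):print(nm,blobs(s[120:240,200:300],lo,hi))
E
```

```text
clock: 14.48
position: [0.5587, -0.0357, 0.0458]
tcp_rot: [-0.001, -0.129, 0.992, -0.001]
force: [0.9, -0.3, 0.1]
gripper_width: 0.0855
grasp_force: 0.0
clock: 15.07
position: [0.5626, -0.0367, 0.0495]
tcp_rot: [0.003, -0.128, 0.992, -0.002]
force: [-0.5, -0.0, 7.3]
gripper_width: 0.0499
grasp_force: 42.7
clock: 15.65
position: [0.5622, -0.0365, 0.1699]
tcp_rot: [0.004, -0.128, 0.992, -0.002]
force: [-0.4, -0.8, -0.4]
gripper_width: 0.0501
grasp_force: 41.9
t 15.65 p [ 0.5622 -0.0365  0.1699] q [-0.06  0.39  0.05  1.23 -0.   -0.32] F [-0.4 -0.8 -0.4] w 0.0501 g 41.9
shift [-0.156  2.673 -0.187] turn [-0.1716  0.06    0.783 ] deg 144.7 mm 322.1
shift [-0.156  2.673 -0.187] turn [-0.0464 -0.1327 -0.1979] deg 43.7 mm 322.1
green [(array([51.2, 50.2]), [47, 39, 9, 20, 111])]
or [(array([44.9, 95.4]), [35, 84, 21, 20, 251])]
```

```bash

python3 -m crank '[[1,0,0.3,-0.08,-0.0065,-0.0189,-0.0283],[1,0,0.6,-0.15,-0.013,-0.0378,-0.0566],[1,0,0.8,-0.2,-0.0195,-0.0567,-0.085],[1,0,1,-0.2,-0.026,-0.0756,-0.1133],[1,0,1,-0.2,-0.0325,-0.0945,-0.1417],[1,0,1,-0.2,-0.039,-0.1134,-0.17],[1,0,1,-0.2,-0.0464,-0.1327,-0.1979],[1,0,1,-0.2,-0.0464,-0.1327,-0.1979]]'
python3 - <<'E'
from h import *
st();go(F[2]+.12*PZ,-PZ,RU)
E
```

```text
clock: 16.37
position: [0.5268, 0.0786, 0.1874]
tcp_rot: [0.19, -0.42, 0.882, 0.096]
force: [-0.0, -0.5, -0.6]
gripper_width: 0.05
grasp_force: 42.0
t 16.37 p [0.5268 0.0786 0.1874] q [-0.05  0.14 -0.32  0.85  0.35 -0.89] F [-0.  -0.5 -0.6] w 0.05 g 42.0
shift [-1.051  1.229  0.797] turn [-0.0033 -0.0041  0.9985] deg 179.7 mm 216.4
shift [-1.051  1.229  0.797] turn [ 0.0026 -0.0021 -0.0015] deg 0.7 mm 216.4
```

```bash

python3 -m crank '[[1,-0.52,0.61,0.3,0,0,0],[1,-0.52,0.61,0.3,0,0,0],[1,-0.52,0.61,0.3,0,0,0],[1,-0.52,0.61,0.3,0,0,0]]'
python3 -m crank '[[1,-0.53,0.61,0.45,0,0,0],[1,-0.53,0.61,0.45,0,0,0],[1,-0.53,0.61,0.45,0,0,0],[1,-0.53,0.61,0.45,0,0,0],[1,-0.53,0.61,0.45,0,0,0]]'
python3 - <<'E'
from h import *
st();go(F[2]+.055*PZ,-PZ,RU)
s=img("scene");t=img("top")
z=lambda im,x,y,w,h,k:cv2.resize(im[y:y+h,x:x+w],None,fx=k,fy=k,interpolation=cv2.INTER_CUBIC)
save(np.hstack([z(s,270,75,80,100,5),z(t,85,170,80,100,5)]),"pics/p2.png")
E
```

```text
clock: 16.7
position: [0.5161, 0.1847, 0.1828]
tcp_rot: [0.191, -0.421, 0.881, 0.096]
force: [0.4, 0.3, -0.9]
gripper_width: 0.0493
grasp_force: 41.9
clock: 17.12
position: [0.5102, 0.2909, 0.1605]
tcp_rot: [0.191, -0.421, 0.882, 0.095]
force: [-0.6, -0.8, -0.7]
gripper_width: 0.0499
grasp_force: 41.9
t 17.12 p [0.5102 0.2909 0.1605] q [ 0.42  0.19 -0.35  0.65  0.2  -0.44] F [-0.6 -0.8 -0.7] w 0.0499 g 41.9
shift [0.018 0.007 0.588] turn [-0.0037 -0.0032  0.9994] deg 179.9 mm 70.6
shift [0.018 0.007 0.588] turn [ 0.0021 -0.0024 -0.0006] deg 0.6 mm 70.6
```

```bash

python3 -m crank '[[1,0,0.007,0.25,0,0,0],[1,0,0.007,0.5,0,0,0],[1,0,0.007,0.55,0,0,0],[1,0,0.007,0.55,0,0,0]]'
python3 -m crank '[[1,0,0,0.07,0,0,0],[1,0,0,0.14,0,0,0],[1,0,0,0.2,0,0,0],[1,0,0,0.2,0,0,0]]'
python3 - <<'E'
from h import *
st();go(F[2]+.011*PZ,-PZ,RU)
E
```

```text
clock: 17.55
position: [0.5266, 0.3106, 0.0994]
tcp_rot: [0.19, -0.419, 0.883, 0.095]
force: [-0.2, -0.3, -0.1]
gripper_width: 0.0501
grasp_force: 42.0
clock: 17.88
position: [0.5339, 0.3202, 0.0797]
tcp_rot: [0.192, -0.42, 0.882, 0.095]
force: [-0.8, 0.1, -0.5]
gripper_width: 0.0497
grasp_force: 42.0
t 17.88 p [0.5339 0.3202 0.0797] q [ 0.45  0.35 -0.38  0.45  0.18 -0.4 ] F [-0.8  0.1 -0.5] w 0.0497 g 42.0
shift [0.021 0.01  0.211] turn [-0.0023 -0.0027  0.9991] deg 179.8 mm 25.5
shift [0.021 0.01  0.211] turn [ 0.0017 -0.0015 -0.0008] deg 0.4 mm 25.5
```

```bash

python3 -m crank '[[1,0.01,0,0.07,0,0,0],[1,0.01,0,0.14,0,0,0],[1,0.01,0,0.2,0,0,0],[1,0.01,0,0.23,0,0,0],[1,0.01,0,0.23,0,0,0]]'
python3 -m crank '[[0.2,0,0,0,0,0,0],[0.1,0,0,0,0,0,0],[0.1,0,0,0,0,0,0],[0.1,0,0,0,0,0,0],[0.1,0,0,-0.3,0,0,0],[0.1,0,0,-0.6,0,0,0],[0.1,0,0,-1,0,0,0],[0,0,0,-1,0,0,0]]'
python3 -m crank '[[0,0.2,-0.3,-0.15,0.0065,0.0193,0.0283],[0,0.35,-0.6,-0.3,0.013,0.0386,0.0566],[0,0.5,-0.9,-0.4,0.0195,0.058,0.085],[0,0.6,-1,-0.4,0.026,0.0773,0.1133],[0,0.6,-1,-0.4,0.0325,0.0966,0.1417],[0,0.6,-1,-0.4,0.039,0.116,0.17],[0,0.6,-1,-0.4,0.0455,0.1356,0.1982],[0,0.6,-1,-0.4,0.0455,0.1356,0.1982]]'
python3 - <<'E'
from h import *
st();go(SP+[0,0,.15],DN,SY)
s=img("scene");save(cv2.resize(s[85:240,215:365],None,fx=4,fy=4)[:600],"pics/p2b.png")
h=cv2.cvtColor(s,cv2.COLOR_RGB2HSV)
print(blobs(s[180:240,225:270],(5,170,50),(14,255,255)))
E
```

```text
clock: 18.3
position: [0.5401, 0.3287, 0.0541]
tcp_rot: [0.192, -0.42, 0.882, 0.095]
force: [-0.2, 0.2, -1.0]
gripper_width: 0.05
grasp_force: 42.2
clock: 18.97
position: [0.5116, 0.2893, 0.1709]
tcp_rot: [0.197, -0.42, 0.881, 0.095]
force: [0.7, 1.1, 1.2]
gripper_width: 0.0852
grasp_force: 0.0
clock: 19.63
position: [0.5507, 0.1481, 0.1758]
tcp_rot: [-0.005, -0.128, 0.992, -0.003]
force: [0.5, 0.4, -0.5]
gripper_width: 0.0856
grasp_force: 0.0
t 19.63 p [0.5507 0.1481 0.1758] q [ 0.26  0.42  0.11  1.27 -0.    0.01] F [ 0.5  0.4 -0.5] w 0.0856 g 0.0
shift [ 0.321 -1.52   0.224] turn [-0.0012 -0.0033 -0.0001] deg 0.6 mm 188.4
shift [ 0.321 -1.52   0.224] turn [-0.0051  0.0019  0.9999] deg 180.0 mm 188.4
[(array([20. , 35.3]), [10, 24, 21, 21, 267])]
```

View pics/p2b.png

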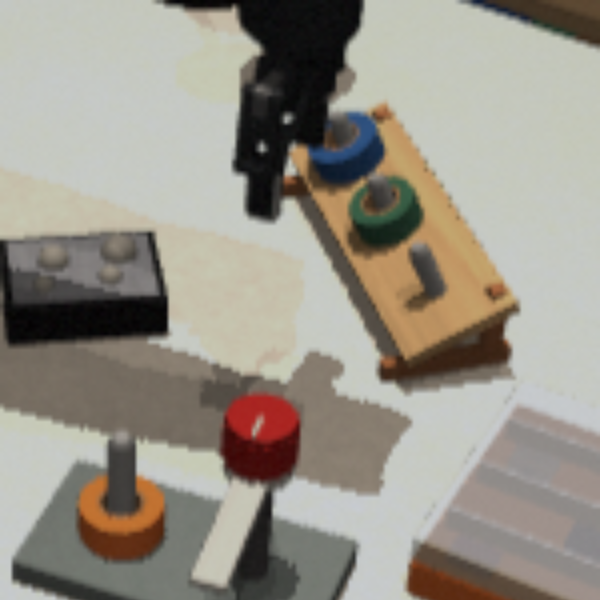

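Green is flush on peg_2, and orange sits centred alone on the spindle. The spindle now stands tall, so I'll take orange with the tool tilted 30° towards the robot, which keeps the palm clear of the tip.

```bash

cat >> h.py <<'E'
ZT=[.8375*.577*1.0,.22*.577,-.866]
ZT=[.967*.5,.254*.5,-.866]
E
python3 - <<'E'
from h import *
go(SP+[0,0,.15],ZT,SY)
E
```

```text
shift [ 0.321 -1.519  0.222] turn [-0.0008 -0.1695  0.0011] deg 30.5 mm 188.2
shift [ 0.321 -1.519  0.222] turn [ 0.2628 -0.0012 -0.9637] deg 179.8 mm 188.2
```

```bash

python3 -m crank '[[0,0.08,-0.35,0,0,-0.03,0],[0,0.16,-0.7,0,0,-0.06,0],[0,0.24,-1,0,0,-0.09,0],[0,0.3,-1,0,0,-0.12,0],[0,0.3,-1,0,0,-0.15,0],[0,0.3,-1,0,0,-0.169,0],[0,0.3,-1,0,0,-0.169,0]]'
python3 - <<'E'
from h import *
st();go(SP+[0,0,.13],ZT,SY)
E
```

```text
clock: 20.27
position: [0.5394, 0.0209, 0.1748]
tcp_rot: [0.255, -0.124, 0.958, 0.031]
force: [-1.4, 0.4, -1.5]
gripper_width: 0.0854
grasp_force: 0.0
t 20.27 p [0.5394 0.0209 0.1748] q [-0.04  0.03 -0.55  0.49  0.14 -0.26] F [-1.4  0.4 -1.5] w 0.0854 g 0.0
shift [ 0.155 -0.518  0.344] turn [-0.001  -0.0012  0.0005] deg 0.3 mm 76.9
shift [ 0.155 -0.518  0.344] turn [ 0.0019 -0.0015 -0.9995] deg 179.9 mm 76.9
```

```bash

python3 -m crank '[[0,0.155,-0.518,0.1,0,0,0],[0,0.155,-0.518,0.344,0,0,0],[0,0.155,-0.518,0.344,0,0,0],[0,0.155,-0.518,0.344,0,0,0],[0,0.155,-0.518,0.344,0,0,0]]'
python3 - <<'E'
from h import *
st();go(SP+[0,0,.0285],ZT,SY)
E
```

```text
clock: 20.68
position: [0.5653, -0.037, 0.1327]
tcp_rot: [0.256, -0.125, 0.958, 0.031]
force: [0.6, -0.5, 0.1]
gripper_width: 0.0852
grasp_force: 0.0
t 20.68 p [ 0.5653 -0.037   0.1327] q [-0.18  0.15 -0.54  0.4   0.21 -0.38] F [ 0.6 -0.5  0.1] w 0.0852 g 0.0
shift [0.476 0.005 0.728] turn [-0.0008 -0.0006  0.001 ] deg 0.3 mm 104.4
shift [0.476 0.005 0.728] turn [ 0.001  -0.0012 -0.999 ] deg 179.8 mm 104.4
```

```bash

python3 -m crank '[[0,0.12,0.005,0.18,0,0,0],[0,0.24,0.005,0.36,0,0,0],[0,0.36,0.005,0.54,0,0,0],[0,0.42,0.005,0.64,0,0,0],[0,0.42,0.005,0.64,0,0,0],[0,0.42,0.005,0.64,0,0,0]]'
python3 - <<'E'
from h import *
st();go(SP+[0,0,.0285],ZT,SY)
E
```

```text
clock: 21.18
position: [0.5602, -0.0376, 0.0421]
tcp_rot: [0.257, -0.125, 0.958, 0.031]
force: [0.0, 0.6, 0.5]
gripper_width: 0.0854
grasp_force: 0.0
t 21.18 p [ 0.5602 -0.0376  0.0421] q [-0.18  0.3  -0.67  0.12  0.21 -0.39] F [0.  0.6 0.5] w 0.0854 g 0.0
shift [ 0.064 -0.004  0.094] turn [-0.0008 -0.0001  0.0013] deg 0.3 mm 13.7
shift [ 0.064 -0.004  0.094] turn [ 1.000e-04 -1.300e-03 -9.987e-01] deg 179.8 mm 13.7
```

```bash

python3 -m crank '[[0,0.03,0,0.05,0,0,0],[0,0.06,0,0.09,0,0,0],[0,0.06,0,0.09,0,0,0]]' 40
python3 -m crank '[[0.2,0,0,0,0,0,0],[1,0,0,0,0,0,0],[1,0,0,0,0,0,0],[1,0,0,0,0,0,0],[1,0,0,0,0,0,0],[1,0,0,0,0,0,0],[1,0,0,0,0,0,0],[1,0,0,0,0,0,0]]'
python3 - <<'E'
from h import *
st();p=manip.sense()["position"];go(p+[0,0,.11],ZT,SY)
E
```

```text
clock: 21.43
position: [0.5588, -0.0385, 0.028]
tcp_rot: [0.256, -0.125, 0.958, 0.031]
force: [-1.0, -0.2, -0.8]
gripper_width: 0.0854
grasp_force: 0.0
clock: 22.1
position: [0.5592, -0.0387, 0.0287]
tcp_rot: [0.257, -0.124, 0.958, 0.031]
force: [-4.4, 0.6, 5.8]
gripper_width: 0.0536
grasp_force: 42.0
t 22.1 p [ 0.5592 -0.0387  0.0287] q [-0.18  0.32 -0.69  0.08  0.21 -0.39] F [-4.4  0.6  5.8] w 0.0536 g 42.0
shift [-0.458 -0.004 -0.794] turn [-0.001  -0.0001  0.0008] deg 0.2 mm 110.0
shift [-0.458 -0.004 -0.794] turn [ 1.000e-04 -1.600e-03 -9.992e-01] deg 179.9 mm 110.0
```

```bash

python3 -m crank '[[1,-0.06,0,-0.1,0,0,0],[1,-0.12,0,-0.2,0,0,0],[1,-0.18,0,-0.31,0,0,0],[1,-0.24,0,-0.41,0,0,0],[1,-0.32,0,-0.55,0,0,0],[1,-0.4,0,-0.69,0,0,0],[1,-0.46,0,-0.79,0,0,0],[1,-0.46,0,-0.79,0,0,0]]'
python3 - <<'E'
from h import *
st();
s=img("scene");t=img("top")
z=lambda im,x,y,w,h,k:cv2.resize(im[y:y+h,x:x+w],None,fx=k,fy=k,interpolation=cv2.INTER_CUBIC)
save(np.hstack([z(s,205,125,100,120,4),z(t,215,150,100,120,4)]),"pics/o1.png")
E
```

```text
clock: 22.77
position: [0.5617, -0.0386, 0.1415]
tcp_rot: [0.259, -0.125, 0.957, 0.03]
force: [0.7, -0.6, -0.2]
gripper_width: 0.0535
grasp_force: 42.3
t 22.77 p [ 0.5617 -0.0386  0.1415] q [-0.18  0.12 -0.55  0.41  0.21 -0.39] F [ 0.7 -0.6 -0.2] w 0.0535 g 42.3
```

View pics/o1.png

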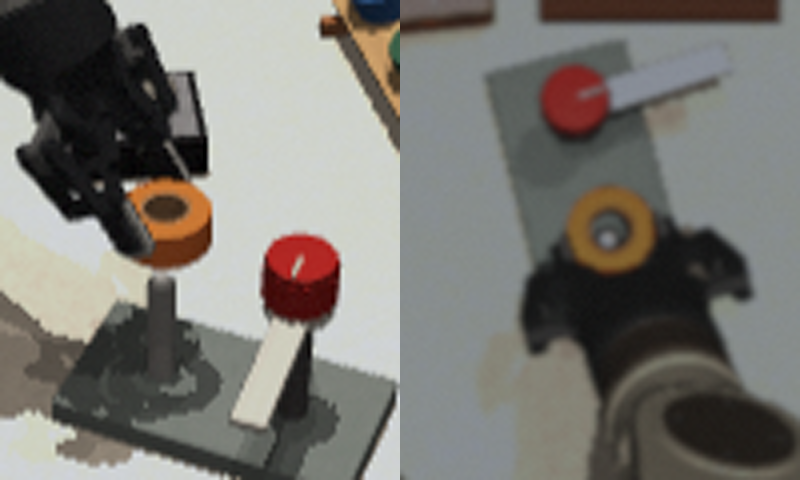

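Orange hangs level in the fingers just above the bare spindle tip (top view about (268,207)). I'll compute its offset in the tool and the tilted pose for peg_3.

```bash
cat >> h.py <<'E'
def hullc(n,im,box,lo,hi):
    x,y,w,h=box;m=np.zeros(im.shape[:2],np.uint8);hv=cv2.cvtColor(im,cv2.COLOR_RGB2HSV);m[y:y+h,x:x+w]=cv2.inRange(hv,np.array(lo),np.array(hi))[y:y+h,x:x+w]
    hu=cv2.convexHull(max(cv2.findContours(m,0,1)[0],key=cv2.contourArea));M=cv2.moments(hu);return (M['m10']/M['m00'],M['m01']/M['m00']),cv2.boundingRect(hu)
ORA_C=None
E
python3 - <<'E'
from h import *
s,t=img("scene"),img("top")
a,b1=hullc("scene",s,(225,160,45,45),(5,120,40),(18,255,255));b,b2=hullc("top",t,(245,190,45,35),(5,110,40),(24,255,255))
print(a,b1,b,b2,tri(a,b),plane("top",*b,.146),plane("scene",*a,.146))
E
```

```text
(246.03424657534248, 180.70958904109588) (235, 170, 22, 23) (267.19295839048925, 208.44627343392773) (257, 198, 22, 22) (array([ 0.55952984, -0.03725848,  0.14286777]), np.float64(0.003065787613489579)) [ 0.55809147 -0.03812065  0.146     ] [ 0.56290097 -0.03916592  0.146     ]
```

```bash
cat >> h.py <<'E'
def orange(sb,psi=36.3,peg=3):
    """TCP pose with the roll's lower face sb above the board on the peg"""
    R0=np.c_[np.cross([-x for x in SY],ZT),[-x for x in SY],ZT];off=np.array([-.0007,.0003,.0043])
    ax=np.cross([0,0,1],PZ);Q=R.from_rotvec(ax/np.linalg.norm(ax)*np.arccos(PZ[2]))*R.from_euler("z",psi,degrees=True)
    M=Q.as_matrix()@R0;p=F[peg]+(sb+.013)*PZ-Q.apply(off);go(p,M[:,2],M[:,1]);return p,M
E
python3 - <<'E'
from h import *
st()
p,M=orange(.085);print(p.round(3),M[:,2].round(3),M[:,1].round(3))
E
```

```text
t 22.97 p [ 0.558  -0.0379  0.1359] q [-0.18  0.13 -0.55  0.41  0.21 -0.39] F [ 0.2  0.1 -1. ] w 0.0536 g 42.3
shift [-0.701  2.21   0.443] turn [-0.1823  0.1847  0.8124] deg 153.5 mm 283.3
shift [-0.701  2.21   0.443] turn [-0.1376 -0.1357 -0.1495] deg 44.0 mm 283.3
[0.587 0.244 0.131] [ 0.515  0.637 -0.574] [ 0.777 -0.629 -0.   ]
```

```bash

python3 -m crank '[[1,-0.13,0.1,-0.22,0,0,0],[1,-0.13,0.35,-0.22,-0.0229,-0.0226,-0.0249],[1,-0.13,0.6,-0.22,-0.0459,-0.0452,-0.0498],[1,-0.13,0.85,-0.22,-0.0688,-0.0678,-0.0747],[1,-0.13,1,-0.22,-0.0917,-0.0905,-0.0997],[1,-0.13,1,-0.22,-0.1147,-0.1131,-0.1246],[1,-0.13,1,-0.22,-0.1376,-0.1357,-0.1495],[1,-0.13,1,-0.22,-0.1376,-0.1357,-0.1495]]'
python3 - <<'E'
from h import *
st()
orange(.085)
E
```

```text
clock: 23.63
position: [0.5279, 0.0771, 0.1644]
tcp_rot: [0.416, -0.381, 0.801, 0.2]
force: [-0.1, -1.8, -1.5]
gripper_width: 0.0535
grasp_force: 42.3
t 23.63 p [0.5279 0.0771 0.1644] q [-0.3   0.18 -0.7   0.2   0.87 -0.97] F [-0.1 -1.8 -1.5] w 0.0535 g 42.3
shift [-0.566  0.493  1.299] turn [ 0.000e+00 -7.000e-04  9.992e-01] deg 179.8 mm 180.0
shift [-0.566  0.493  1.299] turn [ 0.0004  0.     -0.0008] deg 0.2 mm 180.0
```

```bash

python3 -m crank '[[1,-0.4,0.25,0.65,0,0,0],[1,-0.4,0.25,0.65,0,0,0],[1,-0.4,0.25,0.65,0,0,0],[1,-0.4,0.25,0.65,0,0,0]]'
python3 -m crank '[[1,-0.17,0.243,0.65,0,0,0],[1,-0.17,0.243,0.65,0,0,0],[1,-0.17,0.243,0.65,0,0,0],[1,-0.17,0.243,0.65,0,0,0],[1,-0.17,0.243,0.65,0,0,0]]'
python3 - <<'E'
from h import *
st()
orange(.055);orange(.03)
s=img("scene");t=img("top")
z=lambda im,x,y,w,h,k:cv2.resize(im[y:y+h,x:x+w],None,fx=k,fy=k,interpolation=cv2.INTER_CUBIC)
save(np.hstack([z(s,275,85,80,100,5),z(t,110,150,80,100,5)]),"pics/p3.png")
E
```

```text
clock: 23.97
position: [0.5627, 0.1708, 0.1613]
tcp_rot: [0.417, -0.383, 0.8, 0.199]
force: [-0.0, 0.1, -0.2]
gripper_width: 0.0535
grasp_force: 42.4
clock: 24.38
position: [0.5872, 0.245, 0.1332]
tcp_rot: [0.416, -0.382, 0.801, 0.199]
force: [0.7, -0.4, -1.0]
gripper_width: 0.0539
grasp_force: 42.7
t 24.38 p [0.5872 0.245  0.1332] q [ 0.12  0.31 -0.71 -0.26  0.61 -0.51] F [ 0.7 -0.4 -1. ] w 0.0539 g 42.7
shift [ 0.147 -0.003  0.22 ] turn [ 6.e-04 -2.e-04 -1.e+00] deg 180.0 mm 31.8
shift [ 0.147 -0.003  0.22 ] turn [-0.0002 -0.0004  0.    ] deg 0.1 mm 31.8
shift [ 0.251 -0.003  0.401] turn [ 6.e-04 -2.e-04 -1.e+00] deg 180.0 mm 56.8
shift [ 0.251 -0.003  0.401] turn [-0.0002 -0.0004  0.    ] deg 0.1 mm 56.8
```

View pics/p3.png

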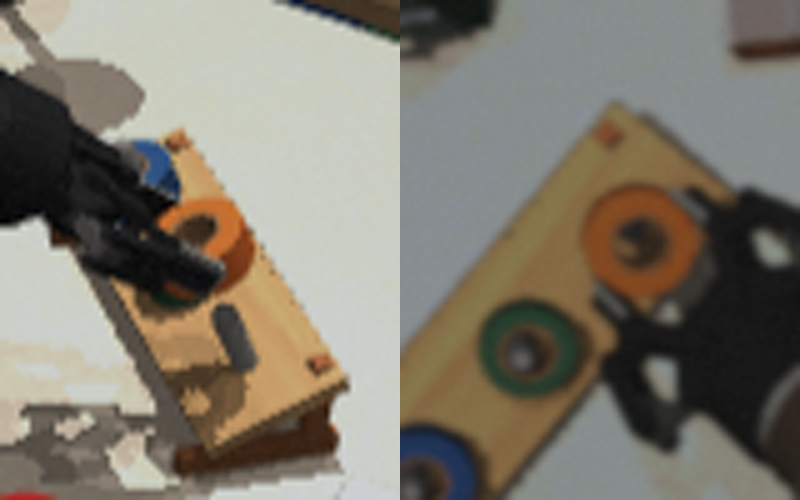

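Orange is poised over peg_3, with the peg visible through its bore in the top half at about (648,238). Lowering along the peg.

```bash

python3 -m crank '[[1,0.07,0,0.11,0,0,0],[1,0.147,-0.003,0.22,0,0,0],[1,0.147,-0.003,0.22,0,0,0],[1,0.147,-0.003,0.22,0,0,0]]'
python3 -m crank '[[1,0.03,0,0.05,0,0,0],[1,0.06,0,0.1,0,0,0],[1,0.104,0,0.18,0,0,0],[1,0.104,0,0.18,0,0,0]]'
python3 - <<'E'
from h import *
st()
orange(.03);orange(.004)
E
```

```text
clock: 24.82
position: [0.5954, 0.2527, 0.1043]
tcp_rot: [0.417, -0.381, 0.801, 0.198]
force: [-0.8, 0.8, 0.3]
gripper_width: 0.0536
grasp_force: 42.7
clock: 25.15
position: [0.6022, 0.2621, 0.081]
tcp_rot: [0.417, -0.382, 0.8, 0.198]
force: [-0.4, -0.2, -1.1]
gripper_width: 0.0539
grasp_force: 42.7
t 25.15 p [0.6022 0.2621 0.081 ] q [ 0.15  0.46 -0.72 -0.42  0.58 -0.48] F [-0.4 -0.2 -1.1] w 0.0539 g 42.7
shift [ 0.004  0.005 -0.005] turn [-1.000e-04 -4.000e-04 -9.996e-01] deg 179.9 mm 0.9
shift [ 0.004  0.005 -0.005] turn [-0.0003  0.      0.0004] deg 0.1 mm 0.9
shift [0.112 0.005 0.183] turn [-1.000e-04 -4.000e-04 -9.996e-01] deg 179.9 mm 25.8
shift [0.112 0.005 0.183] turn [-0.0003  0.      0.0004] deg 0.1 mm 25.8
```

```bash

python3 -m crank '[[1,0.03,0,0.05,0,0,0],[1,0.06,0,0.1,0,0,0],[1,0.09,0,0.145,0,0,0],[1,0.105,0,0.17,0,0,0],[1,0.105,0,0.17,0,0,0]]'
python3 -m crank '[[0.2,0,0,0,0,0,0],[0.1,0,0,0,0,0,0],[0.1,0,0,0,0,0,0],[0.1,0,0,0,0,0,0],[0.1,-0.1,0,-0.3,0,0,0],[0.1,-0.2,0,-0.6,0,0,0],[0.1,-0.4,0,-0.9,0,0,0],[0,-0.5,0,-1,0,0,0]]'
python3 - <<'E'
from h import *
st()
E
```

```text
clock: 25.57
position: [0.608, 0.2697, 0.059]
tcp_rot: [0.417, -0.382, 0.8, 0.199]
force: [-0.8, -0.1, -0.0]
gripper_width: 0.0535
grasp_force: 42.7
clock: 26.23
position: [0.5678, 0.2186, 0.1816]
tcp_rot: [0.419, -0.382, 0.8, 0.198]
force: [0.2, 0.6, 0.6]
gripper_width: 0.0849
grasp_force: 0.0
t 26.23 p [0.5678 0.2186 0.1816] q [ 0.06  0.18 -0.71 -0.09  0.65 -0.56] F [0.2 0.6 0.6] w 0.0849 g 0.0
```

```bash
python3 - <<'E'
from h import *
go([.46,-.10,.24],DN,SY)
E
```

```text
shift [ 1.103 -0.977 -2.433] turn [0.0958 0.2965 0.1859] deg 65.3 mm 341.4
shift [ 1.103 -0.977 -2.433] turn [-0.377   0.1218 -0.7198] deg 147.9 mm 341.4
```

```bash

python3 -m crank '[[0,0.1,-0.1,-0.25,0.0095,0.0295,0.0185],[0,0.2,-0.2,-0.5,0.019,0.059,0.037],[0,0.3,-0.3,-0.75,0.0285,0.0885,0.0555],[0,0.45,-0.4,-1,0.038,0.118,0.074],[0,0.45,-0.4,-1,0.0475,0.1475,0.0925],[0,0.45,-0.4,-1,0.057,0.177,0.111],[0,0.45,-0.4,-1,0.0665,0.2065,0.13],[0,0.45,-0.4,-1,0.076,0.236,0.148]]'
python3 - <<'E'
from h import *
st();go([.46,-.10,.24],DN,SY)
E
```

```text
clock: 26.9
position: [0.5241, 0.0886, 0.2045]
tcp_rot: [0.088, -0.185, 0.978, 0.041]
force: [0.8, -0.4, 0.0]
gripper_width: 0.0856
grasp_force: 0.0
t 26.9 p [0.5241 0.0886 0.2045] q [ 0.11  0.18 -0.16  1.06  0.1  -0.25] F [ 0.8 -0.4  0. ] w 0.0856 g 0.0
shift [ 0.991 -1.247 -0.553] turn [0.019  0.0592 0.0373] deg 13.1 mm 202.3
shift [ 0.991 -1.247 -0.553] turn [-0.0895  0.0288 -0.9582] deg 173.3 mm 202.3
```

```bash

python3 -m crank '[[0,0.3,-0.4,-0.2,0.0095,0.0295,0.0185],[0,0.6,-0.7,-0.4,0.019,0.0592,0.0373],[0,0.9,-1,-0.55,0.019,0.0592,0.0373],[0,0.99,-1,-0.55,0.019,0.0592,0.0373],[0,0.99,-1,-0.55,0.019,0.0592,0.0373],[0,0.99,-1,-0.55,0.019,0.0592,0.0373]]'
python3 - <<'E'
from h import *
st()
s,t=img("scene"),img("top")
print("fresh",[ (c,st_) for c,st_ in blobs(t,(22,90,60),(36,255,255),60)],[ (c,st_) for c,st_ in blobs(s,(22,110,60),(36,255,255),150)])
for k,lo,hi in((1,(98,100,30),(125,255,255)),(2,(50,80,25),(92,255,255)),(3,(5,190,60),(14,255,255))):
    for n,im in(("scene",s),("top",t)):
        e=proj(n,F[k]+.013*PZ);x,y=(e-22).astype(int)
        try: print(k,n,"exp",e.round(1),hullc(n,im,(max(x,0),y,44,44),lo,hi))
        except Exception as ex: print(k,n,"none")
E
```

```text
clock: 27.4
position: [0.4484, -0.0748, 0.2397]
tcp_rot: [0.001, -0.127, 0.992, 0.001]
force: [-0.4, 0.7, -1.0]
gripper_width: 0.0853
grasp_force: 0.0
t 27.4 p [ 0.4484 -0.0748  0.2397] q [-0.17  0.15 -0.09  1.33  0.   -0.42] F [-0.4  0.7 -1. ] w 0.0853 g 0.0
fresh [(array([122.4, 214.3]), [98, 183, 49, 62, 167]), (array([393.3, 208.5]), [383, 198, 22, 22, 319]), (array([362.6, 251.1]), [356, 241, 13, 22, 163])] [(array([139.6, 259.8]), [126, 248, 28, 26, 440]), (array([142. , 319.2]), [126, 304, 32, 32, 593])]
1 scene exp [302.9 122.1] ((300.98967551622417, 121.50368731563421), (292, 113, 19, 18))
1 top exp [112.4 243.8] ((113.71750524109014, 245.54035639412996), (104, 236, 21, 20))
2 scene exp [312.4 138. ] ((310.96675415573054, 137.58005249343833), (303, 130, 17, 16))
2 top exp [134.  218.2] ((135.2567672080433, 219.38515081206498), (127, 211, 18, 17))
3 scene exp [322.9 155.5] ((322.2120051085568, 154.9169859514687), (313, 146, 20, 19))
3 top none
```

All three used rolls project where flush rolls should, and both yellow rolls are where they were. Now the nearer yellow roll.

```bash
python3 - <<'E'
from h import *
go([.4447,-.298,.10],DN,SY)
E
```

```text
shift [ 0.523 -1.809  1.154] turn [0.0008 0.0007 0.0007] deg 0.2 mm 265.0
shift [ 0.523 -1.809  1.154] turn [-0.0011  0.0013 -0.9993] deg 179.9 mm 265.0
```

```bash

python3 -m crank '[[0,0.26,-0.905,0.5,0,0,0],[0,0.26,-0.905,0.5,0,0,0],[0,0.26,-0.905,0.5,0,0,0],[0,0.26,-0.905,0.5,0,0,0]]'
python3 -m crank '[[0,0.263,-0.904,0.65,0,0,0],[0,0.263,-0.904,0.65,0,0,0],[0,0.263,-0.904,0.65,0,0,0],[0,0.263,-0.904,0.65,0,0,0],[0,0.263,-0.904,0.65,0,0,0]]'
python3 - <<'E'
from h import *
st();go([.4447,-.298,.006],DN,SY)
s,t=img("scene"),img("top")
print(hullc("scene",s,(115,235,50,45),(22,90,60),(36,255,255)))
E
```

```text
clock: 27.83
position: [0.4462, -0.1879, 0.1747]
tcp_rot: [-0.002, -0.128, 0.992, 0.002]
force: [-0.2, 0.1, 0.0]
gripper_width: 0.0854
grasp_force: 0.0
clock: 28.25
position: [0.444, -0.2981, 0.0973]
tcp_rot: [-0.001, -0.129, 0.992, 0.003]
force: [-0.2, 0.6, 0.3]
gripper_width: 0.0858
grasp_force: 0.0
t 28.25 p [ 0.444  -0.2981  0.0973] q [-0.59  0.41 -0.12  1.05  0.   -0.85] F [-0.2  0.6  0.3] w 0.0858 g 0.0
shift [-0.007 -0.006  0.761] turn [ 0.002  -0.0007  0.0005] deg 0.4 mm 91.3
shift [-0.007 -0.006  0.761] turn [ 0.0011  0.0031 -0.9995] deg 179.9 mm 91.3
((138.99013806706114, 261.0792241946088), (126, 248, 28, 26))
```

```bash

python3 -m crank '[[0,0,0,0.3,0.002,0,0],[0,0,0,0.6,0.002,0,0],[0,0,0,0.76,0.002,0,0],[0,0,0,0.76,0.002,0,0],[0,0,0,0.76,0.002,0,0]]' 40
python3 -m crank '[[0.2,0,0,0,0,0,0],[1,0,0,0,0,0,0],[1,0,0,0,0,0,0],[1,0,0,0,0,0,0],[1,0,0,0,0,0,0],[1,0,0,0,0,0,0],[1,0,0,0,0,0,0]]'
python3 - <<'E'
from h import *
st()
E
python3 -m crank '[[1,0,0,-0.15,0,0,0],[1,0,0,-0.45,0,0,0],[1,0,0,-0.75,0,0,0],[1,0,0,-1,0,0,0],[1,0,0,-1,0,0,0]]'
python3 -m crank '[[1,0,0,-0.3,0,0,0],[1,0,0,-0.6,0,0,0],[1,0,0,-0.6,0,0,0],[1,0,0,-0.6,0,0,0]]'
python3 - <<'E'
from h import *
st();go(SP+[0,0,.19],DN,SY)
s,t=img("scene"),img("top")
a=blobs(s,(22,100,50),(36,255,255),80);print(a);print(blobs(t,(22,90,50),(36,255,255),60))
E
```

```text
clock: 28.77
position: [0.4454, -0.2958, 0.0096]
tcp_rot: [0.0, -0.131, 0.991, -0.001]
force: [-0.2, -0.3, 1.3]
gripper_width: 0.0853
grasp_force: 0.0
clock: 29.35
position: [0.4471, -0.2981, 0.0124]
tcp_rot: [0.003, -0.13, 0.991, -0.003]
force: [-0.4, 3.7, 7.6]
gripper_width: 0.0622
grasp_force: 41.6
t 29.35 p [ 0.4471 -0.2981  0.0124] q [-0.59  0.5  -0.23  0.83 -0.   -0.85] F [-0.4  3.7  7.6] w 0.0622 g 41.6
clock: 29.77
position: [0.4493, -0.3, 0.1381]
tcp_rot: [0.007, -0.13, 0.991, -0.007]
force: [-0.0, -1.0, -1.0]
gripper_width: 0.0624
grasp_force: 44.0
clock: 30.1
position: [0.4465, -0.298, 0.205]
tcp_rot: [0.004, -0.13, 0.992, -0.005]
force: [0.4, 0.0, -1.2]
gripper_width: 0.0621
grasp_force: 44.3
t 30.1 p [ 0.4465 -0.298   0.205 ] q [-0.59  0.32  0.04  1.28 -0.   -0.85] F [ 0.4  0.  -1.2] w 0.0621 g 44.3
shift [-1.466  1.851  0.116] turn [-0.0032  0.0021  0.0012] deg 0.7 mm 283.6
shift [-1.466  1.851  0.116] turn [-0.0032 -0.005  -0.9988] deg 179.8 mm 283.6
[(array([131.8, 202.7]), [120, 187, 23, 28, 256]), (array([142. , 318.8]), [126, 304, 32, 32, 604])]
[(array([122.7, 213.9]), [101, 189, 42, 52, 152]), (array([393. , 208.5]), [382, 198, 23, 22, 330])]
```

```bash

python3 -m crank '[[1,-0.73,0.92,0.05,0,0,0],[1,-0.73,0.92,0.05,0,0,0],[1,-0.73,0.92,0.05,0,0,0],[1,-0.73,0.92,0.05,0,0,0],[1,-0.73,0.92,0.05,0,0,0]]'
python3 -m crank '[[1,-0.73,0.92,0.05,-0.003,0.002,0],[1,-0.73,0.92,0.05,-0.003,0.002,0],[1,-0.73,0.92,0.05,-0.003,0.002,0],[1,-0.73,0.92,0.05,-0.003,0.002,0],[1,-0.73,0.92,0.05,-0.003,0.002,0],[1,-0.73,0.92,0.05,-0.003,0.002,0]]'
python3 - <<'E'
from h import *
st();go(SP+[0,0,.12],DN,SY)
s,t=img("scene"),img("top");p=manip.sense()["position"]
c=p+[0,0,.0006];print("exp",proj("scene",c),proj("top",c))
a,bb=hullc("scene",s,(215,120,60,70),(22,100,50),(36,255,255));print(a,bb,plane("scene",*a,c[2]))
try:print(hullc("top",t,(240,180,50,50),(22,90,50),(36,255,255)))
except Exception: print("no top")
E
```

```text
clock: 30.62
position: [0.5009, -0.1638, 0.1926]
tcp_rot: [-0.001, -0.133, 0.991, -0.0]
force: [0.1, 0.4, -1.1]
gripper_width: 0.062
grasp_force: 44.3
clock: 31.12
position: [0.5563, -0.0383, 0.1868]
tcp_rot: [-0.005, -0.13, 0.991, 0.002]
force: [1.0, -0.1, -0.5]
gripper_width: 0.0622
grasp_force: 44.3
t 31.12 p [ 0.5563 -0.0383  0.1868] q [-0.07  0.38  0.09  1.29  0.   -0.33] F [ 1.  -0.1 -0.5] w 0.0622 g 44.3
shift [-0.03  -0.01   0.557] turn [ 0.0019 -0.0028  0.0016] deg 0.7 mm 66.9
shift [-0.03  -0.01   0.557] turn [ 0.0044  0.003  -0.9983] deg 179.7 mm 66.9
exp [243.69593082 166.08903229] [268.40726917 207.91096084]
(249.50678733031674, 167.81146304675715) (242, 155, 15, 24) [ 0.57082334 -0.03644117  0.188063  ]
no top
```

```bash

python3 -m crank '[[1,-0.042,-0.01,0.25,0.002,-0.003,0],[1,-0.042,-0.01,0.5,0.002,-0.003,0],[1,-0.042,-0.01,0.54,0.002,-0.003,0],[1,-0.042,-0.01,0.54,0.002,-0.003,0],[1,-0.042,-0.01,0.54,0.002,-0.003,0]]'
python3 -m crank '[[1,0,0,0.05,0,0,0],[1,0,0,0.1,0,0,0],[1,0,0,0.15,0,0,0],[1,0,0,0.2,0,0,0],[1,0,0,0.2,0,0,0],[1,0,0,0.2,0,0,0]]'
python3 - <<'E'
from h import *
st();go(SP+[0.001,0,.038],DN,SY)
E
```

```text
clock: 31.63
position: [0.5616, -0.0392, 0.1242]
tcp_rot: [0.002, -0.129, 0.992, -0.0]
force: [0.2, 0.3, 0.2]
gripper_width: 0.062
grasp_force: 44.3
clock: 32.13
position: [0.5614, -0.0379, 0.0989]
tcp_rot: [0.001, -0.13, 0.992, 0.0]
force: [0.2, -0.1, -1.5]
gripper_width: 0.0621
grasp_force: 44.3
t 32.13 p [ 0.5614 -0.0379  0.0989] q [-0.07  0.45 -0.05  1.07  0.   -0.33] F [ 0.2 -0.1 -1.5] w 0.0621 g 44.3
shift [ 0.01  -0.001  0.508] turn [-0.      0.0008  0.0013] deg 0.3 mm 60.9
shift [ 0.01  -0.001  0.508] turn [-0.0013 -0.     -0.9987] deg 179.8 mm 60.9
```

```bash

python3 -m crank '[[1,0.005,0,0.1,0,0,0],[1,0.01,0,0.2,0,0,0],[1,0.01,0,0.3,0,0,0],[1,0.01,0,0.4,0,0,0],[1,0.01,0,0.47,0,0,0],[1,0.01,0,0.49,0,0,0],[1,0.01,0,0.49,0,0,0]]'
python3 -m crank '[[0.2,0,0,0,0,0,0],[0,0,0,0,0,0,0],[0,0,0,0,0,0,0],[0,0,0,0,0,0,0],[0,0,0,-0.3,0,0,0],[0,0,0,-0.6,0,0,0],[0,0,0,-0.9,0,0,0],[0,0,0,-1,0,0,0]]'
python3 -m crank '[[0,0,0,-0.3,0,0,0],[0,0,0,-0.5,0,0,0],[0,0,0,-0.5,0,0,0]]'
python3 - <<'E'
from h import *
st();s=img("scene");
a,bb=hullc("scene",s,(215,185,60,60),(22,90,40),(36,255,255));print(a,bb,plane("scene",*a,.033),"exp",proj("scene",SP+[0,0,.033]))
go([.5677,-.4057,.20],DN,SY)
E
```

```text
clock: 32.72
position: [0.5605, -0.0382, 0.0401]
tcp_rot: [0.001, -0.13, 0.992, 0.0]
force: [0.0, 0.6, -0.2]
gripper_width: 0.0623
grasp_force: 44.3
clock: 33.38
position: [0.5636, -0.0386, 0.1671]
tcp_rot: [0.007, -0.13, 0.992, -0.001]
force: [1.9, 0.4, 0.5]
gripper_width: 0.0853
grasp_force: 0.0
clock: 33.63
position: [0.5635, -0.0386, 0.2275]
tcp_rot: [0.008, -0.13, 0.992, -0.001]
force: [0.9, -0.0, 1.2]
gripper_width: 0.0852
grasp_force: 0.0
t 33.63 p [ 0.5635 -0.0386  0.2275] q [-0.07  0.36  0.16  1.35  0.   -0.33] F [ 0.9 -0.   1.2] w 0.0852 g 0.0
(244.85097192224623, 214.25881929445643) (233, 203, 25, 24) [ 0.56108993 -0.04088424  0.033     ] exp [244.94271897 213.41916235]
shift [ 0.747 -2.967  0.207] turn [-0.001   0.0037  0.0012] deg 0.7 mm 368.0
shift [ 0.747 -2.967  0.207] turn [-0.0058 -0.0016 -0.9988] deg 179.8 mm 368.0
```

The first yellow roll is seated at the base. Now the second.

```bash

python3 -m crank '[[0,0.25,-0.99,0,0,0,0],[0,0.25,-0.99,0,0,0,0],[0,0.25,-0.99,0,0,0,0],[0,0.25,-0.99,0,0,0,0]]'
python3 -m crank '[[0,0.25,-0.99,0.1,0,0,0],[0,0.25,-0.99,0.1,0,0,0],[0,0.25,-0.99,0.1,0,0,0],[0,0.25,-0.99,0.1,0,0,0]]'
python3 -m crank '[[0,0.25,-0.99,0.4,0,0,0],[0,0.25,-0.99,0.6,0,0,0],[0,0.25,-0.99,0.8,0,0,0],[0,0.25,-0.99,0.8,0,0,0],[0,0.25,-0.99,0.8,0,0,0]]'
python3 - <<'E'
from h import *
st()
s,t=img("scene"),img("top")
a,b=hullc("scene",s,(105,285,80,60),(22,90,40),(36,255,255));print(a,b,plane("scene",*a,.013))
print([x for x in blobs(t,(22,90,50),(36,255,255),40)])
go([.5677,-.4057,.008],DN,SY)
E
```

```text
clock: 34.02
position: [0.5608, -0.1672, 0.219]
tcp_rot: [0.001, -0.126, 0.992, -0.001]
force: [0.9, 1.6, 0.8]
gripper_width: 0.0851
grasp_force: 0.0
clock: 34.35
position: [0.5616, -0.2899, 0.2053]
tcp_rot: [0.0, -0.126, 0.992, -0.001]
force: [0.3, 0.0, 0.4]
gripper_width: 0.0853
grasp_force: 0.0
clock: 34.77
position: [0.5605, -0.4074, 0.1028]
tcp_rot: [-0.003, -0.127, 0.992, 0.004]
force: [-0.7, 0.8, -1.9]
gripper_width: 0.0855
grasp_force: 0.0
t 34.77 p [ 0.5605 -0.4074  0.1028] q [-0.63  0.71  0.41  1.28  0.   -0.88] F [-0.7  0.8 -1.9] w 0.0855 g 0.0
(141.9931787175989, 319.43587994542975) (127, 304, 31, 32) [ 0.56957074 -0.40738177  0.013     ]
[(array([122.3, 214.6]), [100, 190, 43, 51, 160]), (array([266. , 210.9]), [255, 200, 23, 23, 338])]
shift [-0.033 -0.017  0.841] turn [ 0.0016 -0.      0.0006] deg 0.3 mm 101.0
shift [-0.033 -0.017  0.841] turn [ 0.      0.0025 -0.9994] deg 179.9 mm 101.0
```

```bash

python3 -m crank '[[0,-0.038,-0.02,0.3,0.002,0,0],[0,-0.038,-0.02,0.6,0.002,0,0],[0,-0.038,-0.02,0.84,0.002,0,0],[0,-0.038,-0.02,0.84,0.002,0,0],[0,-0.038,-0.02,0.84,0.002,0,0]]' 40
python3 -m crank '[[0.2,0,0,0,0,0,0],[1,0,0,0,0,0,0],[1,0,0,0,0,0,0],[1,0,0,0,0,0,0],[1,0,0,0,0,0,0],[1,0,0,0,0,0,0],[1,0,0,0,0,0,0]]'
python3 - <<'E'
from h import *
st()
E
python3 -m crank '[[1,0,0,-0.15,0,0,0],[1,0,0,-0.45,0,0,0],[1,0,0,-0.75,0,0,0],[1,0,0,-1,0,0,0],[1,0,0,-1,0,0,0]]'
python3 -m crank '[[1,0,0,-0.3,0,0,0],[1,0,0,-0.6,0,0,0],[1,0,0,-0.6,0,0,0],[1,0,0,-0.6,0,0,0]]'
python3 - <<'E'
from h import *
st();go(SP+[0,0,.19],DN,SY)
s,t=img("scene"),img("top")
a=blobs(s,(22,100,50),(36,255,255),80);print(a)
E
```

```text
clock: 35.28
position: [0.5706, -0.405, 0.0115]
tcp_rot: [0.001, -0.131, 0.991, -0.002]
force: [-0.1, -0.6, 0.8]
gripper_width: 0.0854
grasp_force: 0.0
clock: 35.87
position: [0.5734, -0.408, 0.017]
tcp_rot: [0.005, -0.13, 0.991, -0.005]
force: [-1.3, 2.6, 4.8]
gripper_width: 0.061
grasp_force: 41.9
t 35.87 p [ 0.5734 -0.408   0.017 ] q [-0.62  0.78  0.3   1.08 -0.   -0.88] F [-1.3  2.6  4.8] w 0.061 g 41.9
clock: 36.28
position: [0.5748, -0.4095, 0.1442]
tcp_rot: [0.009, -0.13, 0.991, -0.01]
force: [1.1, -0.6, 1.2]
gripper_width: 0.0614
grasp_force: 43.6
clock: 36.62
position: [0.572, -0.4074, 0.2103]
tcp_rot: [0.007, -0.13, 0.991, -0.007]
force: [-0.2, -0.6, -0.3]
gripper_width: 0.0611
grasp_force: 43.8
t 36.62 p [ 0.572  -0.4074  0.2103] q [-0.62  0.66  0.6   1.49 -0.   -0.88] F [-0.2 -0.6 -0.3] w 0.0611 g 43.8
shift [-0.689  3.002  0.13 ] turn [-0.005   0.0036  0.0012] deg 1.1 mm 369.9
shift [-0.689  3.002  0.13 ] turn [-0.0057 -0.0079 -0.9988] deg 179.8 mm 369.9
[(array([244.9, 214.2]), [233, 203, 25, 23, 347]), (array([131.3, 261.8]), [112, 244, 33, 34, 307])]
```

```bash

python3 -m crank '[[1,-0.23,1,0,0,0,0],[1,-0.23,1,0,0,0,0],[1,-0.23,1,0,0,0,0],[1,-0.23,1,0,0,0,0]]'
python3 -m crank '[[1,-0.23,1,0,-0.005,0.004,0],[1,-0.23,1,0,-0.005,0.004,0],[1,-0.23,1,0,-0.005,0.004,0],[1,-0.23,1,0,-0.005,0.004,0]]'
python3 -m crank '[[1,-0.23,1,0.05,0,0,0],[1,-0.23,1,0.1,0,0,0],[1,-0.23,1,0.1,0,0,0],[1,-0.23,1,0.1,0,0,0],[1,-0.23,1,0.1,0,0,0],[1,-0.23,1,0.1,0,0,0]]'
python3 - <<'E'
from h import *
st();go(SP+[0,0,.19],DN,SY)
s=img("scene");p=manip.sense()["position"]
c=p+[0,0,-.004];th=np.linspace(0,6.28,60)
P=np.array([proj("scene",c+[.032*np.cos(x),.032*np.sin(x),dz]) for x in th for dz in(-.013,.013)])
print("exp",proj("scene",c),P.min(0),P.max(0))
print(hullc("scene",s,(215,110,70,90),(22,100,50),(36,255,255)))
E
```

```text
clock: 37.05
position: [0.5638, -0.2751, 0.2012]
tcp_rot: [0.0, -0.133, 0.991, 0.0]
force: [-0.6, -0.6, -0.6]
gripper_width: 0.0614
grasp_force: 43.9
clock: 37.38
position: [0.5601, -0.1529, 0.2012]
tcp_rot: [-0.006, -0.134, 0.991, 0.006]
force: [-0.8, -0.5, -0.4]
gripper_width: 0.0608
grasp_force: 43.9
clock: 37.88
position: [0.5566, -0.0368, 0.1905]
tcp_rot: [-0.006, -0.13, 0.991, 0.004]
force: [-0.3, -0.5, 0.2]
gripper_width: 0.0611
grasp_force: 44.0
t 37.88 p [ 0.5566 -0.0368  0.1905] q [-0.07  0.38  0.1   1.3   0.01 -0.33] F [-0.3 -0.5  0.2] w 0.0611 g 44.0
shift [-0.019 -0.018  0.003] turn [ 0.0028 -0.0033  0.0015] deg 0.8 mm 3.2
shift [-0.019 -0.018  0.003] turn [ 0.0051  0.0044 -0.9985] deg 179.7 mm 3.2
exp [244.53528139 166.1970607 ] [230.88502505 153.61383772] [258.20072307 179.13318865]
((244.03647526182738, 166.3979776092452), (230, 154, 27, 24))
```

```bash

python3 -m crank '[[1,-0.031,-0.018,0.25,0.003,-0.003,0],[1,-0.031,-0.018,0.48,0.003,-0.003,0],[1,-0.031,-0.018,0.48,0.003,-0.003,0],[1,-0.031,-0.018,0.48,0.003,-0.003,0],[1,-0.031,-0.018,0.48,0.003,-0.003,0]]'
python3 -m crank '[[1,0,0,0.05,0,0,0],[1,0,0,0.1,0,0,0],[1,0,0,0.15,0,0,0],[1,0,0,0.2,0,0,0],[1,0,0,0.2,0,0,0],[1,0,0,0.2,0,0,0]]'
python3 - <<'E'
from h import *
st();go(SP+[0.0015,0,.067],DN,SY)
E
```

```text
clock: 38.35
position: [0.5612, -0.0386, 0.1346]
tcp_rot: [0.001, -0.129, 0.992, -0.0]
force: [-0.6, 0.2, 0.1]
gripper_width: 0.0609
grasp_force: 44.0
clock: 38.85
position: [0.5601, -0.0373, 0.1089]
tcp_rot: [-0.0, -0.13, 0.992, -0.0]
force: [0.3, 0.6, -0.4]
gripper_width: 0.0612
grasp_force: 44.0
t 38.85 p [ 0.5601 -0.0373  0.1089] q [-0.07  0.44 -0.04  1.09 -0.   -0.33] F [ 0.3  0.6 -0.4] w 0.0612 g 44.0
shift [-0.005 -0.01   0.349] turn [-0.     -0.0002  0.0012] deg 0.2 mm 41.9
shift [-0.005 -0.01   0.349] turn [ 3.000e-04 -0.000e+00 -9.988e-01] deg 179.8 mm 41.9
```

```bash

python3 -m crank '[[1,-0.005,-0.01,0.1,0,0,0],[1,-0.005,-0.01,0.2,0,0,0],[1,-0.005,-0.01,0.3,0,0,0],[1,-0.005,-0.01,0.345,0,0,0],[1,-0.005,-0.01,0.345,0,0,0]]'
python3 -m crank '[[0.2,0,0,0,0,0,0],[0,0,0,0,0,0,0],[0,0,0,0,0,0,0],[0,0,0,0,0,0,0],[0,0,0,-0.3,0,0,0],[0,0,0,-0.6,0,0,0],[0,0,0,-0.9,0,0,0],[0,0,0,-1,0,0,0]]'
python3 -m crank '[[0,0,0,-0.2,0,0,0],[0,0,0,-0.4,0,0,0],[0,0,0,-0.4,0,0,0]]'
python3 - <<'E'
from h import *
st();s=img("scene");
a,bb=hullc("scene",s,(215,175,60,65),(22,90,40),(36,255,255));print(a,bb,"exp",proj("scene",SP+[0,0,.046]))
th=np.linspace(0,6.28,60);P=np.array([proj("scene",SP+[.032*np.cos(x),.032*np.sin(x),z]) for x in th for z in(.02,.072)]);print(P.min(0),P.max(0))
b=np.radians(150-0);go([.646,-.0153,.20],DN,[np.cos(np.radians(150)),np.sin(np.radians(150)),0])
E
```

```text
clock: 39.27
position: [0.5604, -0.0383, 0.0668]
tcp_rot: [-0.001, -0.13, 0.992, 0.0]
force: [-0.2, -0.1, -0.8]
gripper_width: 0.0609
grasp_force: 44.0
clock: 39.93
position: [0.5643, -0.0386, 0.1947]
tcp_rot: [0.005, -0.13, 0.992, -0.001]
force: [1.2, 0.4, 0.3]
gripper_width: 0.0853
grasp_force: 0.0
clock: 40.18
position: [0.5641, -0.0386, 0.2423]
tcp_rot: [0.006, -0.13, 0.992, -0.001]
force: [1.6, 0.2, 0.5]
gripper_width: 0.0856
grasp_force: 0.0
t 40.18 p [ 0.5641 -0.0386  0.2423] q [-0.07  0.36  0.2   1.4  -0.   -0.33] F [1.6 0.2 0.5] w 0.0856 g 0.0
(243.78119800332777, 211.45091514143095) (232, 195, 26, 32) exp [244.96002512 209.78112293]
[232.28868791 193.84872818] [257.68893978 225.89623341]
shift [-0.713  0.011  0.338] turn [-0.0019  0.002  -0.2505] deg 45.1 mm 94.7
shift [-0.713  0.011  0.338] turn [0.0025 0.0023 0.7495] deg 134.9 mm 94.7
```

Both yellow rolls are stacked on the spindle as expected. Now twist the cap back.

```bash

python3 -m crank '[[0,-0.35,0.01,0,-0.002,0.002,0],[0,-0.7,0.01,0,-0.002,0.002,0],[0,-0.71,0.01,0.3,-0.002,0.002,0],[0,-0.71,0.01,0.3,-0.002,0.002,0],[0,-0.71,0.01,0.3,-0.002,0.002,0]]' 50
python3 - <<'E'
from h import *
st();go([.6463,-.0153,.119],DN,SY)
E
```

```text
clock: 40.65
position: [0.6412, -0.0151, 0.1962]
tcp_rot: [-0.008, -0.13, 0.991, 0.003]
force: [-0.2, -0.9, 0.9]
gripper_width: 0.0856
grasp_force: 0.0
t 40.65 p [ 0.6412 -0.0151  0.1962] q [-0.03  0.56  0.39  1.42  0.   -0.29] F [-0.2 -0.9  0.9] w 0.0856 g 0.0
shift [-0.05  -0.018  0.642] turn [ 0.0026 -0.0045  0.0013] deg 1.0 mm 77.3
shift [-0.05  -0.018  0.642] turn [ 0.007   0.0041 -0.9987] deg 179.8 mm 77.3
```

```bash

python3 -m crank '[[0,-0.05,-0.018,0.25,0.002,-0.004,0],[0,-0.05,-0.018,0.5,0.002,-0.004,0],[0,-0.05,-0.018,0.64,0.002,-0.004,0],[0,-0.05,-0.018,0.64,0.002,-0.004,0],[0,-0.05,-0.018,0.64,0.002,-0.004,0]]' 50
python3 -m crank '[[0.4,0,0,0,0,0,0],[1,0,0,0,0,0,0],[1,0,0,0,0,0,0],[1,0,0,0,0,0,0],[1,0,0,0,0,0,0],[1,0,0,0,0,0,0],[1,0,0,0,0,0,0],[1,0,0,0,0,0,0]]'
python3 -m crank '[[1,0,0,0,0,0,0.03],[1,0,0,0,0,0,0.06],[1,0,0,0,0,0,0.09],[1,0,0,0,0,0,0.12],[1,0,0,0,0,0,0.15],[1,0,0,0,0,0,0.18],[1,0,0,0,0,0,0.21],[1,0,0,0,0,0,0.24]]'
python3 -m crank '[[1,0,0,0,0,0,0.03],[1,0,0,0,0,0,0.06],[1,0,0,0,0,0,0.09],[1,0,0,0,0,0,0.12],[1,0,0,0,0,0,0.15],[1,0,0,0,0,0,0.18],[1,0,0,0,0,0,0.21],[1,0,0,0,0,0,0.22]]'
python3 - <<'E'
from h import *
st();s=manip.sense();print(s["wrist_torque"])
T=R.from_quat(np.roll(s["tcp_rot"],-1)).as_matrix();print("y az",np.degrees(np.arctan2(T[1,1],T[0,1])))
E
```

```text
clock: 41.07
position: [0.6478, -0.0159, 0.1239]
tcp_rot: [0.003, -0.13, 0.992, 0.0]
force: [0.2, 0.3, 0.5]
gripper_width: 0.0853
grasp_force: 0.0
clock: 41.73
position: [0.6501, -0.0149, 0.1257]
tcp_rot: [0.005, -0.13, 0.992, 0.001]
force: [-2.3, 1.1, 4.1]
gripper_width: 0.0424
grasp_force: 50.8
clock: 42.4
position: [0.6497, -0.0175, 0.1257]
tcp_rot: [0.005, 0.247, 0.969, -0.0]
force: [-2.7, -5.2, 6.6]
gripper_width: 0.0425
grasp_force: 51.0
clock: 43.07
position: [0.6479, -0.0191, 0.1257]
tcp_rot: [0.004, 0.561, 0.828, -0.001]
force: [-6.3, -7.2, 9.2]
gripper_width: 0.0429
grasp_force: 51.3
t 43.07 p [ 0.6479 -0.0191  0.1257] q [-0.03  0.59  0.25  1.23 -0.01  1.16] F [-6.3 -7.2  9.2] w 0.0429 g 51.3
[-1.7616066   1.69577565  0.08422928]
y az 21.77710896921469
```

```bash
cat > chk.py <<'E'
from h import *
st();s=manip.sense();T=R.from_quat(np.roll(s["tcp_rot"],-1)).as_matrix();print("tz",s["wrist_torque"].round(2),"y az",np.degrees(np.arctan2(T[1,1],T[0,1])).round(2))
E
python3 -m crank '[[1,0,0,0,0,0,0.015],[1,0,0,0,0,0,0.03],[1,0,0,0,0,0,0.03],[1,0,0,0,0,0,0.03]]'|tail -1; python3 chk.py
python3 -m crank '[[1,0,0,0,0,0,0.01],[1,0,0,0,0,0,0.02],[1,0,0,0,0,0,0.02],[1,0,0,0,0,0,0.02]]'|tail -1; python3 chk.py
python3 -m crank '[[1,0,0,0,0,0,0.01],[1,0,0,0,0,0,0.01],[1,0,0,0,0,0,0.01]]'|tail -1; python3 chk.py
```

```text
grasp_force: 51.4
t 43.4 p [ 0.6476 -0.0192  0.1257] q [-0.03  0.59  0.25  1.23 -0.01  1.25] F [-7.5 -6.7  9.7] w 0.0424 g 51.4
tz [-1.79  1.88 -0.06] y az 16.56
grasp_force: 51.4
t 43.73 p [ 0.6474 -0.0193  0.1257] q [-0.03  0.59  0.25  1.23 -0.01  1.32] F [-6.3 -8.1  9.7] w 0.0423 g 51.4
tz [-1.76  1.94 -0.01] y az 12.96
grasp_force: 51.4
t 43.98 p [ 0.6472 -0.0193  0.1257] q [-0.03  0.59  0.25  1.23 -0.01  1.35] F [-8.3 -7.7 10. ] w 0.0423 g 51.4
tz [-1.74  2.07 -0.05] y az 11.15
```

```bash

python3 -m crank '[[1,0,0,0,0,0,0.01],[1,0,0,0,0,0,0.01],[1,0,0,0,0,0,0.01]]'|tail -1; python3 chk.py
python3 -m crank '[[1,0,0,0,0,0,0.01],[1,0,0,0,0,0,0.01],[1,0,0,0,0,0,0.01]]'|tail -1; python3 chk.py
python3 - <<'E'
from h import *
s=img("scene");save(cv2.resize(s[160:250,205:325],None,fx=5,fy=5,interpolation=cv2.INTER_CUBIC),"pics/close.png")
cap=np.array([.6463,-.0153,.112])
for a in(0,.1,.2):
    d=np.radians(194.7)+a;n=np.array([-np.sin(d),np.cos(d),0]);u=np.array([np.cos(d),np.sin(d),0]);print(a,[((proj("scene",cap+[0,0,.004]+u*.108+k*n)-[205,160])*5).round(0) for k in(-.011,.011)])
E
```

```text
grasp_force: 51.6
t 44.23 p [ 0.6471 -0.0187  0.1256] q [-0.03  0.59  0.25  1.23 -0.    1.38] F [-9.2 -6.8 10.4] w 0.0426 g 51.6
tz [-1.35  1.98  0.02] y az 9.37
grasp_force: 51.7
t 44.48 p [ 0.6469 -0.018   0.1255] q [-0.03  0.59  0.25  1.23 -0.    1.41] F [-8.9 -4.5  9.7] w 0.0423 g 51.7
tz [-1.02  1.96 -0.03] y az 7.6
0 [array([175., 123.]), array([158., 150.])]
0.1 [array([166., 136.]), array([152., 164.])]
0.2 [array([158., 150.]), array([148., 179.])]
```

View pics/close.png

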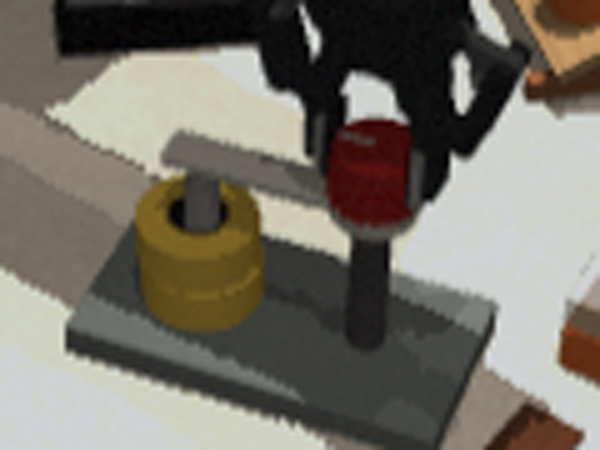

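The picture shows the keeper arm lying over the spindle, its end corners at crop (183,130) and (163,157), within about 0.03 rad of closed. I'll push a little more and check from image differences whether the arm still moves.

```bash
cat > d.py <<'E'
from h import *
import sys
s=cv2.cvtColor(img("scene"),cv2.COLOR_RGB2GRAY)[180:205,230:268].astype(np.float32)
import os
if os.path.exists("prev.npy"):
    p=np.load("prev.npy");print("shift",cv2.phaseCorrelate(p,s),"diff",np.abs(p-s).mean().round(2))
np.save("prev.npy",s)
E
python3 d.py; python3 d.py
python3 -m crank '[[1,0,0,0,0,0,0.01],[1,0,0,0,0,0,0.02],[1,0,0,0,0,0,0.02],[1,0,0,0,0,0,0.02]]'|tail -1; python3 chk.py; python3 d.py
python3 -m crank '[[1,0,0,0,0,0,0.01],[1,0,0,0,0,0,0.02],[1,0,0,0,0,0,0.02],[1,0,0,0,0,0,0.02]]'|tail -1; python3 chk.py; python3 d.py
```

```text
shift ((0.0050603044439654354, 0.5297873813458196), 1.0018310401439667) diff 0.91
grasp_force: 51.7
t 44.97 p [ 0.6467 -0.017   0.1255] q [-0.03  0.59  0.25  1.23 -0.    1.47] F [-10.3  -4.2  10.6] w 0.0424 g 51.7
tz [-0.6   1.95  0.43] y az 4.13
shift ((0.18530261289801686, 0.672683237795626), 0.9692372002601624) diff 3.72
grasp_force: 51.8
t 45.35 p [ 0.6467 -0.0155  0.1255] q [-0.02  0.59  0.25  1.23  0.    1.54] F [-9.3 -0.6  9.5] w 0.0424 g 51.8
tz [0.06 1.95 0.21] y az 0.54
shift ((0.19061627101962486, 0.5365466674636394), 1.059480405330658) diff 3.1
```

The arm no longer moves with the tool, so the keeper is at its stop. Release and retreat.

```bash

python3 -m crank '[[0.3,0,0,0,0,0,0],[0,0,0,0,0,0,0],[0,0,0,0,0,0,0],[0,0,0,-0.3,0,0,0],[0,0,0,-0.6,0,0,0],[0,0,0,-0.9,0,0,0],[0,0,0,-0.9,0,0,0]]'|tail -2
python3 - <<'E'
from h import *
st();go([.38,.20,.28],DN,[1,0,0])
E
```

```text
gripper_width: 0.0853
grasp_force: 0.0
t 45.98 p [ 0.6525 -0.0158  0.2406] q [-0.02  0.54  0.47  1.48  0.    1.54] F [0.7 0.3 0.9] w 0.0853 g 0.0
shift [ 1.819 -2.247 -0.377] turn [ 0.0071 -0.0002  0.0029] deg 1.4 mm 349.9
shift [ 1.819 -2.247 -0.377] turn [ 4.000e-04  1.110e-02 -9.971e-01] deg 179.5 mm 349.9
```

```bash

python3 -m crank '[[0,0.8,-1,-0.1,0,0,0],[0,0.8,-1,-0.1,0,0,0],[0,0.8,-1,-0.1,0,0,0],[0,0.8,-1,-0.1,0,0,0],[0,0.8,-1,-0.1,0,0,0]]'|tail -1
python3 -m crank '[[0,0.8,-1,-0.1,0,0,0],[0,0.8,-1,-0.1,0,0,0],[0,0.8,-1,-0.1,0,0,0],[0,0.8,-1,-0.1,0,0,0],[0,0.8,-1,-0.1,0,0,0],[0,0.8,-1,-0.1,0,0,0]]'|tail -1
python3 - <<'E'
from h import *
st();s,t=img("scene"),img("top")
z=lambda im,x,y,w,h,k:cv2.resize(im[y:y+h,x:x+w],None,fx=k,fy=k,interpolation=cv2.INTER_CUBIC)
save(np.hstack([z(s,215,100,133,150,3),z(t,225,150,80,90,5)]),"pics/final.png")
cap=np.array([.6463,-.0153,.116])
for a in(0,.1):
    d=np.radians(194.7)+a;u=np.array([np.cos(d),np.sin(d),0]);e=cap+u*.108;print(a,(proj("top",e)-[225,150])*5+[399,0],(proj("top",cap)-[225,150])*5+[399,0])
E
```

```text
grasp_force: 0.0
grasp_force: 0.0
t 46.9 p [0.4067 0.1751 0.2546] q [ 0.41  0.11 -0.09  1.36 -0.    1.97] F [ 1.   0.1 -0.2] w 0.0853 g 0.0
0 [616.92810117 327.74764114] [564.54511081 130.24374231]
0.1 [636.58448838 321.5408231 ] [564.54511081 130.24374231]
```

View pics/final.png

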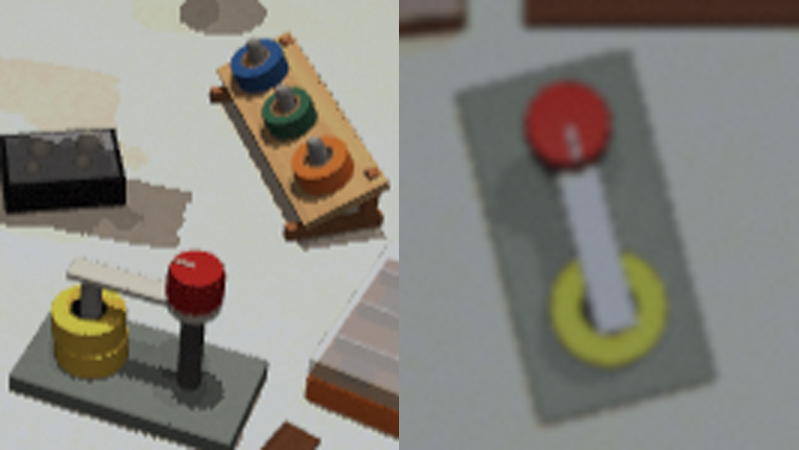

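The final picture shows the keeper squarely over the two stacked yellow rolls, its end at crop (617,328) as predicted for closed. Blue, green and orange hang flush on their pegs, so I'm handing in.

```bash
python3 -c "
from bench import manip
print(manip.close_job())"
```

```text
the job is handed in; nothing more can be done
None
```

The job is done and handed in at about 47 s: blue, green and orange hang flush on pegs of their own, both fresh yellow rolls are stacked on the spindle, and the keeper is twisted back to its stop over them.

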